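Clear down the tube-carrier dock

TASK

Clear the dock after the run: lift every aluminium carrier plate straight up off its two dowels, keeping it level, and set it down flat in the steel drip tray without dropping it, and slide every white spacer sleeve onto the upright shaft. When all the plates and sleeves are put away, log it: squeeze the code reader's trigger fully home and let it spring back. Leave the bottle, beaker and tube rack where they are.

Things in the scene. Friction and masses are not known exactly. Their poses are not given: they have to be found in the camera images.
- dock: Fixed white block, 160 (its x) x 215 (its y) x 18 mm high; origin: centre of its underside, on the bench. Three stations at its own y = -68, 0, +68 mm, some may be empty. Each has two steel dowels, 10 mm diameter, at x = -50 and +50 mm, standing 28 mm above the block (tops 46 mm above the bench).
- plate1: Aluminium carrier plate, 0.3 kg (up to three alike): 130 (its x) x 55 (y) x 10 mm, with an upright grip rib in the middle of its top, 70 mm long along x, 16 mm thick, rib top 45 mm above the underside. 11.5 mm through holes at x = -50, +50 mm fit the dowels. Origin: centre of the underside, z up. Starts on the dock at y = -68 mm; clear of the dowels after rising 28 mm.
- plate2: Aluminium carrier plate, 0.3 kg (up to three alike): 130 (its x) x 55 (y) x 10 mm, with an upright grip rib in the middle of its top, 70 mm long along x, 16 mm thick, rib top 45 mm above the underside. 11.5 mm through holes at x = -50, +50 mm fit the dowels. Origin: centre of the underside, z up. Starts on the dock at y = 0 mm; clear of the dowels after rising 28 mm.
- plate3: Aluminium carrier plate, 0.3 kg (up to three alike): 130 (its x) x 55 (y) x 10 mm, with an upright grip rib in the middle of its top, 70 mm long along x, 16 mm thick, rib top 45 mm above the underside. 11.5 mm through holes at x = -50, +50 mm fit the dowels. Origin: centre of the underside, z up. Starts on the dock at y = 68 mm; clear of the dowels after rising 28 mm.
- tray: Fixed shallow steel drip tray, 190 (its x) x 260 (its y) x 12 mm high outside, walls and floor 4 mm; origin at the centre of its underside, on the bench. The three plates fit flat side by side, their length along its x, about 80 mm apart.
- stand: Fixed white base plate 100 x 100 x 12 mm with an upright steel shaft, 24 mm diameter, rising from its centre to 123 mm above the bench, its top edge tapered over 7 mm. Origin at the centre of the underside, z up along the shaft.
- shaft_top (a point): Centre of the shaft's top end, 123 mm above the bench.
- sleeve1: White plastic spacer sleeve (one of up to three alike, two or three are present; 0.12 kg): ring of 54 mm outside diameter, 28 mm bore, 30 mm tall, standing on its flat end on the bench at the start. Origin at the centre of its underside, z along its axis. Three stack on the shaft, 12, 42 and 72 mm above the bench.
- sleeve2: White plastic spacer sleeve (one of up to three alike, two or three are present; 0.12 kg): ring of 54 mm outside diameter, 28 mm bore, 30 mm tall, standing on its flat end on the bench at the start. Origin at the centre of its underside, z along its axis. Three stack on the shaft, 12, 42 and 72 mm above the bench.
- sleeve3: White plastic spacer sleeve (one of up to three alike, two or three are present; 0.12 kg): ring of 54 mm outside diameter, 28 mm bore, 30 mm tall, standing on its flat end on the bench at the start. Origin at the centre of its underside, z along its axis. Three stack on the shaft, 12, 42 and 72 mm above the bench.
- reader: Fixed code reader clamped upside down on a steel foot 80 x 70 x 12 mm, handle up: head below (to 58 mm above the bench), handle 24 mm thick (its x, -12 to +12 mm), 30 mm wide (its y), top 152 mm above the bench. The trigger is on its -x side. Origin: centre of the foot's underside, z up.
- trigger (a joint): Black sprung lever, 70 x 20 x 8 mm, hinged at its lower end (reader x = -14 mm, 68 mm up), leaning out, tip 136 mm up. Value in rad: 0 free, 0.2 fully squeezed towards the handle (reader's +x). Takes 2 to 6 N near the tip, springs back. At 125 mm up its outer face is at reader x = -32 mm free, -21 mm squeezed; pinch it against the handle's back (x = +12 mm).
- trigger_pad (a point): Point on the trigger's outer face, 120 mm above the bench, where to press.
- bottle: Amber bottle, 60 mm diameter, 130 mm tall, a bystander; origin at the centre of its underside.
- beaker: Clear beaker, 70 mm diameter, 85 mm tall, a bystander; origin at the centre of its underside.
- tube_rack: Grey block of capped tubes, 60 x 140 x 46 mm, a bystander; origin at the centre of its underside.
- station1 (a point): Centre of the dock's station at its y = -68 mm, on the block's top, 18 mm above the bench.
- station2 (a point): Centre of the dock's station at its y = 0 mm, on the block's top, 18 mm above the bench.
- station3 (a point): Centre of the dock's station at its y = 68 mm, on the block's top, 18 mm above the bench.

How it is judged:
On the way, in this order (a step that is already met when the one before it is completed fails the run):
1. every plate lies flat in the drip tray and every sleeve is on the shaft (x of plate1 in the frame of tray between -0.095 and 0.095 m and y of plate1 in the frame of tray between -0.13 and 0.13 m and z of each of plate1, plate2, plate3 in the frame of tray below 0.0075 m and angle between each of plate1, plate2, plate3's own z axis and vertical below 0.05 rad and linear speed of each of plate1, plate2, plate3, sleeve1, sleeve2, sleeve3 below 0.02 m/s and x of plate2 in the frame of tray between -0.095 and 0.095 m and y of plate2 in the frame of tray between -0.13 and 0.13 m and x of plate3 in the frame of tray between -0.095 and 0.095 m and y of plate3 in the frame of tray between -0.13 and 0.13 m and horizontal distance between each of sleeve1, sleeve2, sleeve3 and shaft_top below 0.005 m and z of each of sleeve1, sleeve2, sleeve3 in the frame of stand below 0.0765 m and angle between each of sleeve1, sleeve2, sleeve3's own z axis and vertical below 0.1 rad), for 0.2 s.
2. the trigger is squeezed (over 0.15 rad) (value of joint trigger above 0.15 rad), for 0.2 s.
3. the trigger has sprung back (under 0.04 rad) (value of joint trigger below 0.04 rad), for 0.2 s.
At the end, for the whole second after the job is handed in: Plates present rest flat in the drip tray (within 3.5 mm of its floor, tilt under 0.05 rad); sleeves present are on the shaft (within 5 mm of its axis, tilt under 0.1 rad, underside at most 76.5 mm above the bench); all at rest; the trigger is back under 0.04 rad (all of step 1 and value of joint trigger below 0.04 rad); the robot touches nothing.
It fails at once if a plate is tilted over 0.15 rad while still around its dowels ((angle between plate1's own z axis and vertical above 0.15 rad and z of plate1 in the frame of dock below 0.046 m and horizontal distance between plate1 and station1 below 0.04 m) or (angle between plate2's own z axis and vertical above 0.15 rad and z of plate2 in the frame of dock below 0.046 m and horizontal distance between plate2 and station2 below 0.04 m) or (angle between plate3's own z axis and vertical above 0.15 rad and z of plate3 in the frame of dock below 0.046 m and horizontal distance between plate3 and station3 below 0.04 m)).
It fails at once if a plate is dropped (over 0.7 m/s within 60 mm of the bench) ((height (world z) of plate1 below 0.06 m and linear speed of plate1 above 0.7 m/s) or (height (world z) of plate2 below 0.06 m and linear speed of plate2 above 0.7 m/s) or (height (world z) of plate3 below 0.06 m and linear speed of plate3 above 0.7 m/s)).
It fails at once if the bottle, beaker or tube rack is moved over 30 mm (distance of any of bottle, beaker, tube_rack from where it was at the start of the episode above 0.03 m).
Of plate1, plate2, plate3 only 2 to 3 are there at a start; the rules pass over those that are not, and their reading is None.
Of sleeve1, sleeve2, sleeve3 only 2 to 3 are there at a start; the rules pass over those that are not, and their reading is None.
At some moment in a run one of sleeve1, sleeve2, sleeve3 may be knocked a few centimetres aside while the robot is not near it.
It also fails if it takes over 210 s, if anything falls off the work surface, if the arm or the gripper's body presses on something with over 40 N, if the wrist force passes 120 N, or if a joint passes its speed limit or range.

ROBOT

A 7-joint arm with a two-finger parallel gripper is mounted at the origin on the work surface. World frame = base frame: x ahead of the robot, y to its left, z up, the work surface at z = 0. Lengths are in m, angles in rad, forces in N, time in s.
With the tool pointing down it reaches from about 0.425 to 0.925 m from the base axis. Payload 6.8 kg.
Tool frame: the origin (TCP) lies at the very end of the fingers, on their centre line; the grasp point (between the pads) lies 19 mm behind it; z points along the fingers, y is the line along which they close (so a half turn about z gives the same grasp; the last joint's range is limited). The gripper opens to 85 mm and grips with 20 to 120 N. Pads are 22 mm wide; open, the fingers measure 114 mm over their backs; the gripper's body (76 mm by 85 mm) begins 54 mm behind the grasp point. The pads swing forward as they close: fully open they stand 13 mm farther back than shut.
Start: joints at [-1.228, 0.477, 0.022, 1.555, -0.011, 1.109, -0.083], TCP at [0.294, 0.608, 0.208] pointing down, gripper open.
Joint ranges: [-2.96, 2.96], [-0.34, 2.1], [-1.41, 1.46], [0.24, 2.44], [-1.37, 4.51], [0.17, 1.92], [-2.96, 2.96]. Speed limits (rad/s): [2.39, 2.39, 3.14, 3.14, 3.14, 3.14, 3.14].

INTERFACE

Orientations are given as a unit quaternion [w, x, y, z].
In Python, from station import bot gives the robot as it stands.
- The arm moves only by the tool jog_arm, never from a script. Its argument "motion" is a list of rows, each a list of 7 numbers: the turn, a rotation vector about the tool's x, y, z in rad, then the shift along the tool's x, y, z in mm, then the finger opening in mm, from 0 to 85.4. A call has 1 to 10 rows; each row is the pose to reach, as a shift and turn from the pose commanded when the call began, along the tool's axes at that moment; what a row does not reach only later rows make up. A row lasts 1/8 s, in which the tool goes at most 62.5 mm and 10.7 degrees, less where a joint would pass 70% of its speed; a pose out of reach is approached as far as the arm can. A call with a gripper value outside its range is refused whole. The fingers move at their own pace and stop on an object; "grip_force" is the grip in N (left out, the last holds). Time passes only in rows, so rows that repeat a pose let the fingers close. It gives the time, the measured TCP pose, the force, the opening and the grip force at its end, in the units of the state.
- bot.get_obs(): the state, without advancing time (a new reading comes with each control period).
- bot.read_camera(name): name is "side" or "top" or "wrist"; returns a dict with "pixels" (384x512x3 uint8, red, green, blue), "camera_matrix" (3x3 intrinsics, pixels), "distortion" ([k1, k2, p1, p2, k3] as OpenCV has them; the pictures are not rectified), "T" (4x4, takes a point from camera to world coordinates); the wrist camera has in their place "tool_from_camera" (4x4, takes a point from camera to tool coordinates, whose origin is the TCP and whose axes are the flange's). Camera axes: x right, y down, z forward; pixel columns grow to the right and rows downward; lengths in m; the calibration is good to about 2 mm. A picture is of the moment at which its call begins: read the wrist's pose just before it. There is no depth.
- bot.hand_in(): hands the job in; it is judged then, once.
Trained networks look in a picture, given as the dict that the camera call returned (one of the last four; its "shot" number tells which), for a name from the list of things; names that differ only in an ending like _2 or _b are one class to them, and where a whole thing is asked for, a point or a joint stands for the part that bears it (a point fixed in the world has none). Each returns a list of dicts, best first, with "score" (0 to 1); they miss things now and then, are a little off and sometimes report something else, mostly with a low value. They report only what shows in the picture. A call takes as long as a camera call.
- bot.spot_in(thing, picture): "xy" ([column, row] in pixels, amid what is visible of it).
- bot.tip_of(thing, picture): "xy" ([column, row] in pixels: a listed point, or the origin of a listed thing).
The state is a dict: "t": time; "q": joint angles; "joint_vel": joint speeds; "joint_torque": joint torques, N m; "eef_pos": TCP position; "tool_rot": TCP orientation; "contact_force": force on the tool from outside, world axes, zero at the start; "torque": the same for the moment, N m; "gripper_width": opening from 0.0 (shut) to 1.0 (fully open); "grasp_force": force on a finger pad.
Only numpy, scipy, OpenCV 4.12 (cv2) and the standard library are available. Lean on these libraries where they do the work, as an engineer would, in place of code of your own. Each camera call takes 0.05 s, during which the arm holds its last target. There are 200 camera calls.

## Working session

There is one attempt and no reset: what is moved stays moved. The work goes in short steps, Python scripts to look and compute and a tool call to move; the robot and the scene stay as the last step left them, time stands still between calls to the robot, and variables do not carry over. Pictures are saved under pics/ and viewed, at most 14 in all, crops included, and the job is handed in when it is done.

Besides the shell and the picture viewer there is one more tool, called in YAML: its name, and indented under it one key for each argument. jog_arm: Moves the arm, as the interface text tells. Its arguments: {"type":"object","properties":{"motion":{"type":"array"},"grip_force":{"type":"number"}},"required":["motion"]}

```bash
ls; mkdir -p pics; cat > h.py <<'E'
import numpy as np, cv2, json
from station import bot
from scipy.spatial.transform import Rotation as R
def pose():
    o=bot.get_obs(); q=o["tool_rot"]; T=np.eye(4)
    T[:3,:3]=R.from_quat([q[1],q[2],q[3],q[0]]).as_matrix(); T[:3,3]=o["eef_pos"]; return T
def shot(n):
    P=pose(); p=bot.read_camera(n)
    p["TW"]=np.array(p["T"]) if n!="wrist" else P@np.array(p["tool_from_camera"]); return p
def save(p,f): cv2.imwrite("pics/"+f,p["pixels"][:,:,::-1])
def ray(p,xy):
    u=cv2.undistortPoints(np.array([[xy]],float),np.array(p["camera_matrix"]),np.array(p["distortion"])).ravel()
    d=p["TW"][:3,:3]@np.array([u[0],u[1],1]); return p["TW"][:3,3],d
def atz(p,xy,z):
    o,d=ray(p,xy); return o+d*(z-o[2])/d[2]
def proj(p,X):
    Ti=np.linalg.inv(p["TW"]); X=np.atleast_2d(X)@Ti[:3,:3].T+Ti[:3,3]
    return cv2.projectPoints(X,np.zeros(3),np.zeros(3),np.array(p["camera_matrix"]),np.array(p["distortion"]))[0][:,0]
E
python3 - <<'E'
from h import *
np.set_printoptions(precision=4,suppress=True)
print(pose()); 
for n in("top","side"):
    p=shot(n); save(p,n+"0.png"); print(n,p["TW"][:3,3])
    for t,z in [("plate1",0.018),("tray",0),("dock",0),("stand",0),("shaft_top",.123),("sleeve1",0),("reader",0),("trigger_pad",.12),("station1",.018),("station2",.018),("station3",.018),("bottle",0),("beaker",0),("tube_rack",0)]:
        for d in bot.tip_of(t,p)[:4]: print(t,round(d["score"],2),np.round(d["xy"]),np.round(atz(p,d["xy"],z),4)[:2])
E
```

```text
pics
[[-0.9001  0.4356 -0.0007  0.2938]
 [ 0.4356  0.9001 -0.0017  0.607 ]
 [-0.0001 -0.0019 -1.      0.2072]
 [ 0.      0.      0.      1.    ]]
top [ 0.4987 -0.0065  1.1532]
plate1 0.92 [390. 187.] [ 0.584  -0.3394]
plate1 0.65 [366. 189.] [ 0.5806 -0.2782]
plate1 0.61 [340. 194.] [ 0.5704 -0.2127]
tray 0.73 [141. 204.] [0.5566 0.2953]
dock 0.73 [362. 192.] [ 0.5757 -0.2724]
stand 0.61 [248. 172.] [0.6336 0.0177]
stand 0.15 [388. 189.] [ 0.5803 -0.3399]
shaft_top 0.86 [254. 166.] [0.6329 0.0014]
shaft_top 0.61 [361. 193.] [ 0.5641 -0.2418]
sleeve1 0.76 [252. 244.] [0.4495 0.0108]
sleeve1 0.69 [366. 193.] [ 0.5716 -0.2833]
sleeve1 0.68 [219. 246.] [0.444  0.0947]
sleeve1 0.58 [255. 172.] [0.6343 0.0006]
reader 0.88 [373. 278.] [ 0.3579 -0.2906]
reader 0.56 [249. 167.] [0.6468 0.0143]
trigger_pad 0.7 [393. 187.] [ 0.5762 -0.3162]
trigger_pad 0.63 [253. 243.] [0.4555 0.0078]
trigger_pad 0.43 [388. 272.] [ 0.3843 -0.2965]
station1 0.87 [339. 192.] [ 0.5742 -0.2106]
station1 0.77 [391. 188.] [ 0.5829 -0.3413]
station1 0.63 [364. 190.] [ 0.5791 -0.2751]
station2 0.87 [339. 192.] [ 0.5742
[... 955 characters left out ...]
 0.0869]
sleeve1 0.71 [213. 235.] [0.4588 0.0109]
reader 0.7 [238. 319.] [ 0.3584 -0.304 ]
trigger_pad 0.63 [250. 271.] [ 0.3965 -0.2975]
trigger_pad 0.62 [200. 183.] [0.4714 0.1027]
station1 0.88 [310. 272.] [ 0.5807 -0.2757]
station1 0.81 [294. 258.] [ 0.5789 -0.2101]
station1 0.6 [329. 289.] [ 0.5809 -0.3508]
station2 0.88 [310. 272.] [ 0.5807 -0.2757]
station2 0.81 [294. 258.] [ 0.5789 -0.2101]
station2 0.6 [329. 289.] [ 0.5809 -0.3508]
station3 0.88 [310. 272.] [ 0.5807 -0.2757]
station3 0.81 [294. 258.] [ 0.5789 -0.2101]
station3 0.6 [329. 289.] [ 0.5809 -0.3508]
bottle 0.72 [153. 204.] [0.375  0.2577]
beaker 0.88 [338. 220.] [ 0.8078 -0.121 ]
tube_rack 0.83 [296. 189.] [0.8093 0.0915]
```

View pics/top0.png

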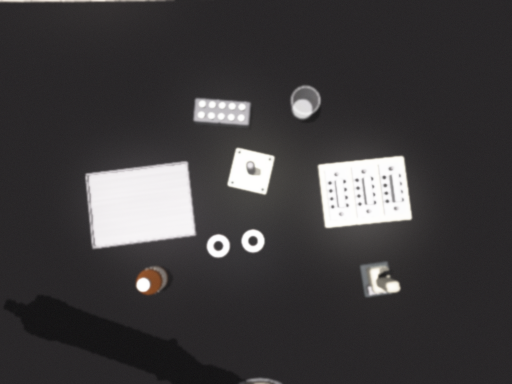

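View pics/side0.png

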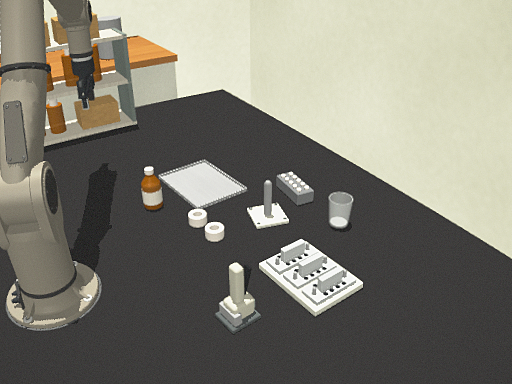

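Top view: dock with three plates (~365,192), tray (141,204), stand (251,170), two sleeves (218,246) and (253,241), reader (377,280), bottle (150,281). Side view agrees: no third sleeve. Now I'll get the orientations from outlines.

```bash
python3 - <<'E'
from h import *
np.set_printoptions(precision=4,suppress=True)
p=shot("top"); g=cv2.cvtColor(p["pixels"],cv2.COLOR_RGB2GRAY)
def rect(x0,x1,y0,y1,z,th):
    m=np.zeros_like(g); m[y0:y1,x0:x1]=(g[y0:y1,x0:x1]>th)*255
    m=cv2.morphologyEx(m,cv2.MORPH_CLOSE,np.ones((5,5)))
    c=max(cv2.findContours(m,cv2.RETR_EXTERNAL,cv2.CHAIN_APPROX_NONE)[0],key=cv2.contourArea)[:,0]
    W=np.array([atz(p,k.astype(float),z)[:2] for k in c])*1000
    r=cv2.minAreaRect(W.astype(np.float32)); print(r); return r
rect(310,420,150,235,.018,120); rect(80,200,155,255,.008,100)
rect(222,280,142,200,.012,120); 
for a in((205,232,234,259),(240,266,229,253)): rect(*a,.03,120)
rect(355,405,256,302,.012,60)
E
```

```text
((575.1572265625, -273.96044921875), (164.7384033203125, 220.07565307617188), 4.488879680633545)
((556.2166748046875, 294.58990478515625), (195.6265411376953, 266.17236328125), 5.939234256744385)
((635.812255859375, 10.610427856445312), (105.26457214355469, 104.68627166748047), 75.53478240966797)
((448.0485534667969, 96.71542358398438), (57.27350616455078, 56.67314529418945), 88.71597290039062)
((458.4421081542969, 9.454109191894531), (56.09068298339844, 56.199310302734375), 43.616416931152344)
((358.96734619140625, -304.7581787109375), (83.90575408935547, 92.76012420654297), 7.291910171508789)
```

```bash
cat >> h.py <<'E'
def goal(x,y,z,yaw,P=None,say=True):
    """mm, deg; yaw = direction of tool x, tool pointing down. Prints row [rotvec, shift mm] from P"""
    P=pose() if P is None else P
    a=np.deg2rad(yaw); G=np.eye(4); G[:3,0]=[np.cos(a),np.sin(a),0]; G[:3,2]=[0,0,-1]; G[:3,1]=np.cross(G[:3,2],G[:3,0]); G[:3,3]=np.array([x,y,z])/1000
    D=np.linalg.inv(P)@G
    if say: print("row",np.round(R.from_matrix(D[:3,:3]).as_rotvec(),4).tolist(),np.round(D[:3,3]*1000,1).tolist())
    return G
E
python3 -c "
from h import *
goal(570,-206,170,184.5); goal(570,-206,170,4.5)"
```

```text
row [-0.0, 0.0, -0.5294] [-602.8, -612.1, 38.2]
row [0.0, 0.0, 2.6122] [-602.8, -612.1, 38.2]
```

jog_arm:
  motion:
    - [0,0,-0.53,-603,-612,0,50]
    - [0,0,-0.53,-603,-612,0,50]
    - [0,0,-0.53,-603,-612,0,50]
    - [0,0,-0.53,-603,-612,0,50]
    - [0,0,-0.53,-603,-612,0,50]
    - [0,0,-0.53,-603,-612,0,50]
    - [0,0,-0.53,-603,-612,0,50]
    - [0,0,-0.53,-603,-612,0,50]
    - [0,0,-0.53,-603,-612,0,50]
    - [0,0,-0.53,-603,-612,0,50]

```text
t: 2.8
eef_pos: [0.4955, 0.0139, 0.2087]
tool_rot: [0.001, -0.04, 0.999, 0.0]
contact_force: [1.3, 1.3, 0.1]
gripper_width: 0.591
grasp_force: 0.0
```

```bash
python3 -c "
from h import *
print(bot.get_obs()['q']); goal(570,-206,170,184.5)"
```

```text
[-0.36089817  0.17769207  0.23514278  1.98830838 -0.05000795  0.97968489
  1.54870264]
row [0.0004, 0.0013, 0.0009] [-56.7, -225.1, 38.7]
```

jog_arm:
  motion:
    - [0,0,0,-57,-225,0,50]
    - [0,0,0,-57,-225,0,50]
    - [0,0,0,-57,-225,0,50]
    - [0,0,0,-57,-225,39,50]
    - [0,0,0,-57,-225,39,50]
    - [0,0,0,-57,-225,39,50]

```text
t: 3.55
eef_pos: [0.5696, -0.2035, 0.1692]
tool_rot: [-0.0, -0.04, 0.999, 0.0]
contact_force: [0.1, 1.7, 1.2]
gripper_width: 0.586
grasp_force: 0.0
```

```bash
python3 - <<'E'
from h import *
np.set_printoptions(precision=4,suppress=True)
print(bot.get_obs()['q']); goal(570,-206,170,184.5)
p=shot("wrist"); save(p,"w1.png"); print(p["TW"][:3,3])
for t,z in (("plate1",.018),("station1",.018)):
  for d in bot.tip_of(t,p): print(t,round(d["score"],2),np.round(d["xy"]),atz(p,d["xy"],z)*1000)
E
```

```text
[-0.0199  0.4144  0.3416  1.7872 -0.165   0.9683  2.039 ]
row [0.0006, -0.0003, 0.0008] [-0.2, -2.5, -0.8]
[ 0.5019 -0.2099  0.3346]
plate1 0.91 [193. 174.] [ 576.2209 -276.7546   18.    ]
plate1 0.74 [133. 172.] [ 579.3021 -345.088    18.    ]
plate1 0.62 [255. 178.] [ 575.1685 -207.8631   18.    ]
station1 0.51 [299. 332.] [ 780.5536 -132.6432   18.    ]
```

View pics/w1.png

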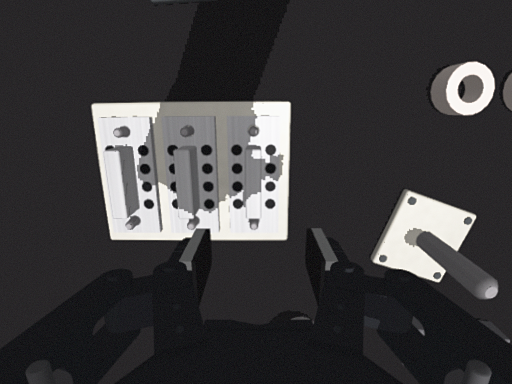

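Wrist view: three plates, dowel tops at about (119,131),(130,225),(186,131),(191,225),(253,131),(254,226). I fit the dock pose to these.

```bash
python3 - <<'E'
from h import *
from scipy.optimize import least_squares
np.set_printoptions(precision=2,suppress=True)
p=shot("wrist")
uv=[(119,131),(130,225),(186,131),(191,225),(253,131),(254,226)]
W=np.array([atz(p,k,.046)[:2]*1000 for k in uv]); print(W)
M=np.array([(50,-68),(-50,-68),(50,0),(-50,0),(50,68),(-50,68)])
def f(v):
    c,s=np.cos(v[2]),np.sin(v[2]); return (M@np.array([[c,s],[-s,c]])+v[:2]-W).ravel()
r=least_squares(f,[575,-274,.08],x_scale=[10,10,.1]); print(r.x[:2],np.rad2deg(r.x[2]),r.fun)
uv=[(93,105),(290,102),(288,239),(110,240)]
print(np.array([atz(p,k,.018)[:2]*1000 for k in uv]), np.mean([atz(p,k,.018)[:2]*1000 for k in uv],0))
uv=[(105,150),(125,150),(247,148),(261,148),(247,219),(261,219)]
print(np.array([atz(p,k,.063)[:2]*1000 for k in uv]))
E
```

```text
[[ 533.   -345.55]
 [ 633.24 -338.13]
 [ 528.09 -278.32]
 [ 627.47 -271.42]
 [ 522.92 -212.38]
 [ 622.99 -203.61]]
[ 577.95 -274.9 ] 4.107377471008402 [  99.7     6.41 -100.29   -8.18   99.73    7.    -99.39   -7.07  100.03
    8.89  -99.78   -7.05]
[[ 510.18 -386.48]
 [ 491.61 -176.17]
 [ 648.1  -161.21]
 [ 667.93 -376.41]] [ 579.45 -275.07]
[[ 550.16 -351.98]
 [ 548.72 -332.41]
 [ 537.86 -216.6 ]
 [ 536.79 -203.49]
 [ 608.91 -211.53]
 [ 607.76 -197.5 ]]
```

```bash
python3 -c "
from h import *
print(pose()[:3,3]);goal(573,-207.5,36,184.4)"
```

```text
[ 0.57027881 -0.2026565   0.1702716 ]
row [0.0003, 0.0019, 0.0046] [-2.1, -5.1, 134.3]
```

jog_arm:
  motion:
    - [0,0,0.004,-2,-5,40,50]
    - [0,0,0.004,-2,-5,60,50]
    - [0,0,0.004,-2,-5,60,50]

```text
t: 4.12
eef_pos: [0.5712, -0.2076, 0.1084]
tool_rot: [-0.001, -0.038, 0.999, 0.001]
contact_force: [0.6, 0.3, 0.1]
gripper_width: 0.586
grasp_force: 0.0
```

```bash
python3 -c "
from h import *
for i in range(4):
  print(pose()[:3,3]);goal(573,-207.5,36,184.4); shot('wrist')"
```

```text
[ 0.57119754 -0.20761897  0.10844237]
row [0.0011, -0.0021, -0.0003] [-2.0, -0.1, 72.4]
[ 0.5721202  -0.20812361  0.10964795]
row [0.0003, 0.0001, -0.0006] [-0.9, 0.5, 73.6]
[ 0.572703   -0.20851349  0.11037213]
row [-0.0002, 0.0015, -0.0008] [-0.3, 1.0, 74.4]
[ 0.57298918 -0.20871365  0.11069743]
row [-0.0005, 0.0023, -0.0009] [0.1, 1.2, 74.7]
```

jog_arm:
  motion:
    - [0,0,0,0,1,40,50]
    - [0,0,0,0,1,70,50]
    - [0,0,0,0,1,74,50]
    - [0,0,0,0,1,74,50]
    - [0,0,0,0,1,74,8]
    - [0,0,0,0,1,74,8]
    - [0,0,0,0,1,74,8]
    - [0,0,0,0,1,74,8]
    - [0,0,0,0,1,74,8]
    - [0,0,0,0,1,74,8]
  grip_force: 45

```text
t: 5.58
eef_pos: [0.5728, -0.2083, 0.0366]
tool_rot: [0.001, -0.038, 0.999, -0.0]
contact_force: [-1.6, 0.1, 7.0]
gripper_width: 0.166
grasp_force: 44.0
```

```bash
python3 -c "
from h import *
print(pose()[:3,3],bot.get_obs()['torque']);goal(573,-207.5,36,184.4)"
```

```text
[ 0.57276829 -0.20831     0.0365758 ] [0.06741395 0.26510034 0.0670594 ]
row [-0.0006, 0.002, -0.0017] [-0.3, 0.8, 0.6]
```

jog_arm:
  motion:
    - [0,0,0,0,0,-6,8]
    - [0,0,0,0,0,-12,8]
    - [0,0,0,0,0,-20,8]
    - [0,0,0,0,0,-28,8]
    - [0,0,0,0,0,-38,8]
    - [0,0,0,0,0,-60,8]
    - [0,0,0,0,0,-100,8]
    - [0,0,0,0,0,-150,8]
    - [0,0,0,0,0,-180,8]
    - [0,0,0,0,0,-180,8]

```text
t: 6.82
eef_pos: [0.5733, -0.2085, 0.2181]
tool_rot: [0.003, -0.037, 0.999, -0.001]
contact_force: [1.0, -0.0, -3.7]
gripper_width: 0.16
grasp_force: 44.2
```

```bash
python3 -c "
from h import *
print(pose()[:3,3],bot.get_obs()['contact_force'])
p=shot('wrist');save(p,'w2.png')
goal(556-8.3+2,294.6+80,216,185.9)"
```

```text
[ 0.57328222 -0.20853103  0.21810799] [ 1.03212719e+00 -3.28548284e-03 -3.71417668e+00]
row [-0.0001, 0.0015, -0.0278] [-21.5, 582.5, -0.2]
```

View pics/w2.png

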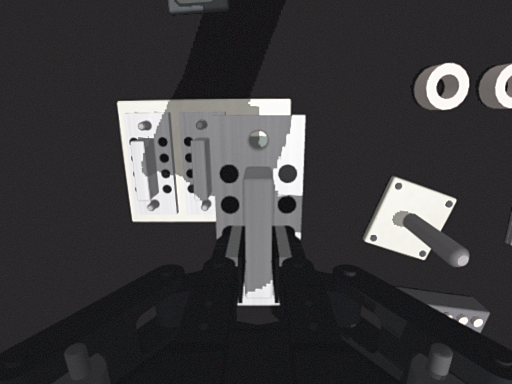

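Plate 3 is in the grip, level and clear of its dowels. Carrying it to the tray.

jog_arm:
  motion:
    - [0,0,-0.027,-10,40,0,8]
    - [0,0,-0.027,-20,95,0,8]
    - [0,0,-0.027,-20,155,0,8]
    - [0,0,-0.027,-20,215,0,8]
    - [0,0,-0.027,-20,275,0,8]
    - [0,0,-0.027,-20,335,0,8]
    - [0,0,-0.027,-20,395,0,8]
    - [0,0,-0.027,-20,455,0,8]
    - [0,0,-0.027,-20,500,0,8]
    - [0,0,-0.027,-20,500,0,8]

```text
t: 8.12
eef_pos: [0.551, 0.2975, 0.2123]
tool_rot: [-0.002, -0.055, 0.998, 0.0]
contact_force: [0.9, 0.4, -3.4]
gripper_width: 0.161
grasp_force: 44.3
```

```bash
python3 - <<'E'
from h import *
np.set_printoptions(precision=1,suppress=True)
p=shot('wrist');p=shot('wrist');save(p,'w3.png')
print(pose()[:3,3])
for d in bot.tip_of("tray",p): print(d["score"],d["xy"],atz(p,d["xy"],0)*1000)
g=cv2.cvtColor(p["pixels"],cv2.COLOR_RGB2GRAY)
goal(550,374,36+4-18+3,185.9)
E
```

```text
[0.6 0.3 0.2]
row [-0.0024, -0.0026, -0.0019] [-5.2, 84.0, 188.2]
```

View pics/w3.png

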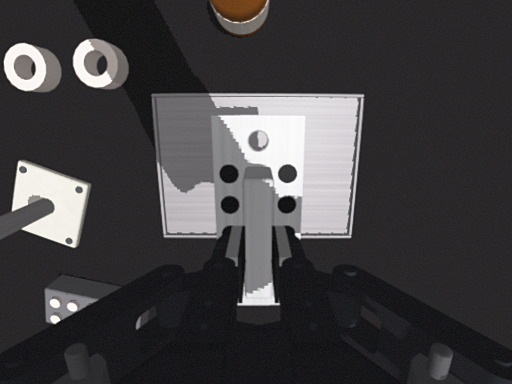

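Tray rim corners: about (152,95),(363,95),(351,237),(164,237).

```bash
python3 - <<'E'
from h import *
np.set_printoptions(precision=1,suppress=True)
p=shot('wrist')
W=np.array([atz(p,k,.012)[:2]*1000 for k in [(152,95),(363,95),(351,237),(164,237)]]); print(W,W.mean(0))
c=W.mean(0); 
a=np.deg2rad(5.9); print(pose()[:3,3]*1000)
for s in (80,0,-80): goal(c[0]-s*np.sin(a),c[1]+s*np.cos(a),26,185.9)
E
```

```text
[[479.9 151.2]
 [454.  407.3]
 [640.4 427. ]
 [666.9 169.2]] [560.3 288.7]
[554.2 290.  213.9]
row [-0.002, -0.0019, -0.0031] [-6.1, 78.5, 187.7]
row [-0.002, -0.0019, -0.0031] [-6.3, -1.5, 187.9]
row [-0.002, -0.0019, -0.0031] [-6.6, -81.5, 188.1]
```

jog_arm:
  motion:
    - [0,0,-0.003,-5,40,0,8]
    - [0,0,-0.003,-5,79,20,8]
    - [0,0,-0.003,-5,79,60,8]
    - [0,0,-0.003,-5,79,100,8]
    - [0,0,-0.003,-5,79,140,8]
    - [0,0,-0.003,-5,79,165,8]
    - [0,0,-0.003,-5,79,178,8]
    - [0,0,-0.003,-5,79,185,8]
    - [0,0,-0.003,-5,79,188,8]
    - [0,0,-0.003,-5,79,188,8]

```text
t: 9.57
eef_pos: [0.5517, 0.3716, 0.028]
tool_rot: [0.0, -0.053, 0.999, 0.0]
contact_force: [0.2, 0.8, -3.7]
gripper_width: 0.161
grasp_force: 44.4
```

```bash
python3 -c "
from h import *
print(pose()[:3,3]*1000,bot.get_obs()['contact_force']); bot.read_camera('side');bot.read_camera('side');print(pose()[:3,3]*1000,bot.get_obs()['contact_force'])"
```

```text
[551.65761433 371.57675617  27.96380076] [ 0.18822354  0.8189528  -3.69197477]
[551.67286243 371.70411741  28.07032298] [-0.97604684 -0.02665584 -3.94004474]
```

jog_arm:
  motion:
    - [0,0,0,0,0,2,8]
    - [0,0,0,0,0,4,8]
    - [0,0,0,0,0,5,8]
    - [0,0,0,0,0,6,8]
    - [0,0,0,0,0,6,8]

```text
t: 10.3
eef_pos: [0.5511, 0.3714, 0.0226]
tool_rot: [-0.0, -0.053, 0.999, 0.0]
contact_force: [-4.3, -2.5, 10.0]
gripper_width: 0.161
grasp_force: 45.9
```

Set down (force reversed at z = 22.6). Release and go back for plate 2.

jog_arm:
  motion:
    - [0,0,0,0,0,0,45]
    - [0,0,0,0,0,0,45]
    - [0,0,0,0,0,0,45]
    - [0,0,0,0,0,-40,45]
    - [0,0,0,0,0,-100,45]
    - [0,0,0,0,0,-160,45]
    - [0,0,0,0,0,-180,45]
    - [0,0,0,0,0,-180,45]

```text
t: 11.3
eef_pos: [0.5522, 0.372, 0.2032]
tool_rot: [0.002, -0.052, 0.999, 0.001]
contact_force: [0.2, -0.7, 0.3]
gripper_width: 0.525
grasp_force: 0.0
```

```bash
python3 - <<'E'
from h import *
p=shot('wrist')
for d in bot.tip_of("plate1",p): print(d["score"],d["xy"],atz(p,d["xy"],.004)*1000)
goal(577.8,-275,190,184.3)
E
```

```text
0.89 [256.4, 165.5] [553.37327675 369.37257775   4.        ]
row [-0.0009, -0.0015, 0.0302] [40.7, -645.2, 10.5]
```

jog_arm:
  motion:
    - [0,0,0.03,0,-60,0,45]
    - [0,0,0.03,0,-120,0,45]
    - [0,0,0.03,0,-180,0,45]
    - [0,0,0.03,0,-240,0,45]
    - [0,0,0.03,0,-300,0,45]
    - [0,0,0.03,10,-360,0,45]
    - [0,0,0.03,20,-420,0,45]
    - [0,0,0.03,30,-480,0,45]
    - [0,0,0.03,40,-540,0,45]
    - [0,0,0.03,40,-600,0,45]

```text
t: 12.65
eef_pos: [0.5726, -0.2312, 0.1991]
tool_rot: [-0.002, -0.037, 0.999, 0.001]
contact_force: [0.2, 0.2, -0.0]
gripper_width: 0.525
grasp_force: 0.0
```

jog_arm:
  motion:
    - [0,0,0,0,-45,30,45]
    - [0,0,0,0,-45,60,45]
    - [0,0,0,0,-45,80,45]
    - [0,0,0,0,-45,80,45]

```text
t: 13.15
eef_pos: [0.5764, -0.2727, 0.1186]
tool_rot: [-0.002, -0.038, 0.999, 0.001]
contact_force: [-0.5, -0.1, 0.4]
gripper_width: 0.529
grasp_force: 0.0
```

```bash
python3 - <<'E'
from h import *
for i in range(3): p=shot('wrist')
save(p,'w4.png')
print(pose()[:3,3]*1000)
for d in bot.tip_of("plate1",p): print(d["score"],d["xy"],atz(p,d["xy"],.018)*1000)
goal(577.8,-275,36,184.3)
E
```

```text
[ 578.62671119 -274.01432661  122.09957424]
0.84 [257.5, 181.8] [ 576.46440389 -275.35959621   18.        ]
0.61 [186.2, 180.5] [ 580.37323031 -343.53700563   18.        ]
row [-0.0007, 0.002, 0.0011] [1.2, -0.7, 86.4]
```

View pics/w4.png

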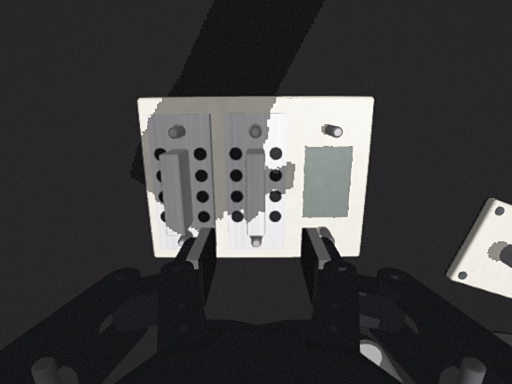

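Station 3 is empty; plate 2's rib (col 256) is centred between the fingers. Down and grip.

jog_arm:
  motion:
    - [0,0,0,1,-1,45,45]
    - [0,0,0,1,-1,75,45]
    - [0,0,0,1,-1,86,45]
    - [0,0,0,1,-1,86,45]
    - [0,0,0,1,-1,86,8]
    - [0,0,0,1,-1,86,8]
    - [0,0,0,1,-1,86,8]
    - [0,0,0,1,-1,86,8]
    - [0,0,0,1,-1,86,8]

```text
t: 14.48
eef_pos: [0.578, -0.2761, 0.0369]
tool_rot: [0.001, -0.038, 0.999, -0.0]
contact_force: [-0.6, -0.1, 7.4]
gripper_width: 0.164
grasp_force: 44.1
```

jog_arm:
  motion:
    - [0,0,0,0,0,-6,8]
    - [0,0,0,0,0,-12,8]
    - [0,0,0,0,0,-20,8]
    - [0,0,0,0,0,-28,8]
    - [0,0,0,0,0,-38,8]
    - [0,0,0,0,0,-60,8]
    - [0,0,0,0,0,-100,8]
    - [0,0,0,0,0,-150,8]
    - [0,0,0,0,0,-180,8]
    - [0,0,0,0,0,-180,8]

```text
t: 15.72
eef_pos: [0.5781, -0.2763, 0.2182]
tool_rot: [0.002, -0.037, 0.999, -0.001]
contact_force: [-0.2, 0.0, -4.1]
gripper_width: 0.161
grasp_force: 44.2
```

```bash
python3 - <<'E'
from h import *
for i in range(2): p=shot('wrist')
print(pose()[:3,3]*1000)
for d in bot.tip_of("plate1",p): print(d["score"],d["xy"],atz(p,d["xy"],.2)*1000)
goal(559,291,215,185.9)
E
```

```text
[ 576.08853326 -275.00063604  214.2895905 ]
0.95 [257.1, 212.8] [ 574.76687621 -277.26681807  200.        ]
0.94 [203.3, 163.6] [ 544.32773563 -313.75954306  200.        ]
0.5 [464.9, 309.8] [ 642.48043361 -111.88816518  200.        ]
row [0.0015, -0.0027, -0.0276] [-25.9, 565.4, -0.7]
```

jog_arm:
  motion:
    - [0,0,-0.027,-10,40,0,8]
    - [0,0,-0.027,-26,95,0,8]
    - [0,0,-0.027,-26,155,0,8]
    - [0,0,-0.027,-26,215,0,8]
    - [0,0,-0.027,-26,275,0,8]
    - [0,0,-0.027,-26,335,0,8]
    - [0,0,-0.027,-26,395,0,8]
    - [0,0,-0.027,-26,455,0,8]
    - [0,0,-0.027,-26,515,0,8]
    - [0,0,-0.027,-26,565,0,8]

```text
t: 17.12
eef_pos: [0.5584, 0.2922, 0.2129]
tool_rot: [-0.002, -0.052, 0.999, -0.001]
contact_force: [1.5, -0.8, -3.4]
gripper_width: 0.159
grasp_force: 44.3
```

jog_arm:
  motion:
    - [0,0,0,0,0,40,8]
    - [0,0,0,0,0,90,8]
    - [0,0,0,0,0,130,8]
    - [0,0,0,0,0,150,8]
    - [0,0,0,0,0,150,8]
    - [0,0,0,0,0,150,8]

```text
t: 17.88
eef_pos: [0.5615, 0.2904, 0.0666]
tool_rot: [0.001, -0.051, 0.999, 0.001]
contact_force: [0.4, 0.7, -2.5]
gripper_width: 0.16
grasp_force: 44.3
```

```bash
python3 - <<'E'
from h import *
for i in range(2): p=shot('wrist')
save(p,'w5.png')
print(pose()[:3,3]*1000)
goal(559,291,23,185.9)
E
```

```text
[561.58000453 290.48300699  67.04207829]
row [0.0015, 0.0028, -0.001] [2.6, 0.7, 44.0]
```

View pics/w5.png

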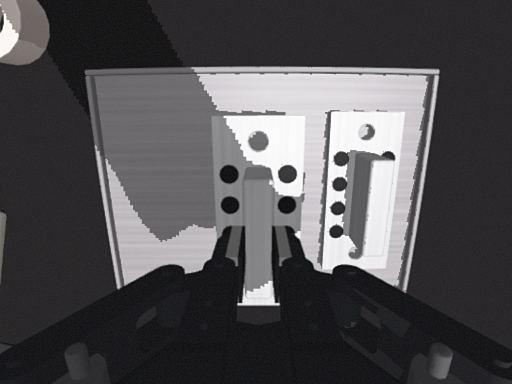

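Plate 3 lies flat in the tray (365,190); plate 2 hangs over the tray's middle. Lower it, release, rise.

jog_arm:
  motion:
    - [0,0,0,2,1,20,8]
    - [0,0,0,2,1,34,8]
    - [0,0,0,2,1,40,8]
    - [0,0,0,2,1,43,8]
    - [0,0,0,2,1,45,8]
    - [0,0,0,2,1,45,8]

```text
t: 18.73
eef_pos: [0.5584, 0.2906, 0.0228]
tool_rot: [-0.0, -0.051, 0.999, 0.0]
contact_force: [-8.6, -2.3, 15.4]
gripper_width: 0.162
grasp_force: 46.6
```

jog_arm:
  motion:
    - [0,0,0,0,0,0,45]
    - [0,0,0,0,0,0,45]
    - [0,0,0,0,0,0,45]
    - [0,0,0,0,0,-40,45]
    - [0,0,0,0,0,-100,45]
    - [0,0,0,0,0,-160,45]
    - [0,0,0,0,0,-180,45]
    - [0,0,0,0,0,-180,45]

```text
t: 19.73
eef_pos: [0.5594, 0.2912, 0.2021]
tool_rot: [0.002, -0.051, 0.999, 0.001]
contact_force: [-0.2, -0.2, -1.4]
gripper_width: 0.529
grasp_force: 0.0
```

```bash
python3 - <<'E'
from h import *
goal(583,-342.5,120,184.3)
E
```

```text
row [0.002, 0.0035, 0.0271] [41.4, -633.0, 80.7]
```

jog_arm:
  motion:
    - [0,0,0.027,0,-60,0,45]
    - [0,0,0.027,0,-120,0,45]
    - [0,0,0.027,0,-180,0,45]
    - [0,0,0.027,0,-240,0,45]
    - [0,0,0.027,0,-300,0,45]
    - [0,0,0.027,10,-360,0,45]
    - [0,0,0.027,20,-420,0,45]
    - [0,0,0.027,30,-480,0,45]
    - [0,0,0.027,40,-540,0,45]
    - [0,0,0.027,41,-595,0,45]

```text
t: 20.98
eef_pos: [0.5763, -0.3075, 0.198]
tool_rot: [-0.002, -0.037, 0.999, 0.0]
contact_force: [0.3, -0.5, -0.1]
gripper_width: 0.53
grasp_force: 0.0
```

jog_arm:
  motion:
    - [0,0,0,0,-38,30,45]
    - [0,0,0,0,-38,60,45]
    - [0,0,0,0,-38,80,45]
    - [0,0,0,0,-38,80,45]
    - [0,0,0,0,-38,80,45]

```text
t: 21.6
eef_pos: [0.5817, -0.343, 0.1209]
tool_rot: [0.0, -0.038, 0.999, -0.0]
contact_force: [0.7, -0.2, 0.3]
gripper_width: 0.529
grasp_force: 0.0
```

```bash
python3 - <<'E'
from h import *
for i in range(2): p=shot('wrist')
print(pose()[:3,3]*1000)
for d in bot.tip_of("plate1",p): print(d["score"],d["xy"],atz(p,d["xy"],.018)*1000)
goal(583,-342.5,36,184.3)
E
```

```text
[ 581.97723013 -343.34376526  121.59573655]
0.58 [253.4, 184.4] [ 583.18720799 -348.71702607   18.        ]
row [-0.001, 0.002, 0.0007] [-1.0, 0.9, 85.6]
```

jog_arm:
  motion:
    - [0,0,0,-1,0,45,45]
    - [0,0,0,-1,0,75,45]
    - [0,0,0,-1,0,86,45]
    - [0,0,0,-1,0,86,45]
    - [0,0,0,-1,0,86,8]
    - [0,0,0,-1,0,86,8]
    - [0,0,0,-1,0,86,8]
    - [0,0,0,-1,0,86,8]
    - [0,0,0,-1,0,86,8]

```text
t: 22.88
eef_pos: [0.583, -0.344, 0.036]
tool_rot: [0.001, -0.038, 0.999, -0.001]
contact_force: [0.2, 0.3, 6.3]
gripper_width: 0.162
grasp_force: 44.3
```

jog_arm:
  motion:
    - [0,0,0,0,0,-6,8]
    - [0,0,0,0,0,-12,8]
    - [0,0,0,0,0,-20,8]
    - [0,0,0,0,0,-28,8]
    - [0,0,0,0,0,-38,8]
    - [0,0,0,0,0,-60,8]
    - [0,0,0,0,0,-100,8]
    - [0,0,0,0,0,-150,8]
    - [0,0,0,0,0,-180,8]
    - [0,0,0,0,0,-180,8]

```text
t: 24.12
eef_pos: [0.5832, -0.3442, 0.2174]
tool_rot: [0.002, -0.037, 0.999, -0.001]
contact_force: [0.4, 0.5, -4.6]
gripper_width: 0.166
grasp_force: 44.2
```

```bash
python3 - <<'E'
from h import *
for i in range(2): p=shot('wrist')
print(pose()[:3,3]*1000)
for d in bot.tip_of("plate1",p): print(d["score"],d["xy"])
p=shot('side')
for d in bot.tip_of("sleeve1",p): print(d["score"],d["xy"],atz(p,d["xy"],0)*1000)
goal(559+8.2,291-80,215,185.9)
E
```

```text
[ 581.26751868 -342.63912045  213.08439846]
0.71 [259.9, 212.4]
0.6 [197.9, 224.1] [446.66697038  82.28062787   0.        ]
0.54 [213.8, 236.7] [457.64012539   2.59846327   0.        ]
row [0.002, -0.0033, -0.0277] [-27.9, 552.9, -2.0]
```

jog_arm:
  motion:
    - [0,0,-0.027,-10,40,0,8]
    - [0,0,-0.027,-28,95,0,8]
    - [0,0,-0.027,-28,155,0,8]
    - [0,0,-0.027,-28,215,0,8]
    - [0,0,-0.027,-28,275,0,8]
    - [0,0,-0.027,-28,335,0,8]
    - [0,0,-0.027,-28,395,0,8]
    - [0,0,-0.027,-28,455,0,8]
    - [0,0,-0.027,-28,510,0,8]
    - [0,0,-0.027,-28,553,0,8]

```text
t: 25.62
eef_pos: [0.567, 0.213, 0.2128]
tool_rot: [-0.001, -0.052, 0.999, -0.0]
contact_force: [0.8, 0.0, -2.6]
gripper_width: 0.161
grasp_force: 44.3
```

jog_arm:
  motion:
    - [0,0,0,0,0,40,8]
    - [0,0,0,0,0,90,8]
    - [0,0,0,0,0,130,8]
    - [0,0,0,0,0,150,8]
    - [0,0,0,0,0,150,8]
    - [0,0,0,0,0,150,8]

```text
t: 26.38
eef_pos: [0.5688, 0.2103, 0.0646]
tool_rot: [0.0, -0.051, 0.999, 0.0]
contact_force: [-0.3, -0.0, -3.7]
gripper_width: 0.165
grasp_force: 44.3
```

```bash
python3 - <<'E'
from h import *
for i in range(2): p=shot('wrist')
save(p,'w6.png')
print(pose()[:3,3]*1000)
goal(559+8.2,291-80,23,185.9)
E
```

```text
[569.25776368 210.60055545  65.34168107]
row [0.0007, 0.0019, -0.0009] [2.1, 0.6, 42.3]
```

View pics/w6.png

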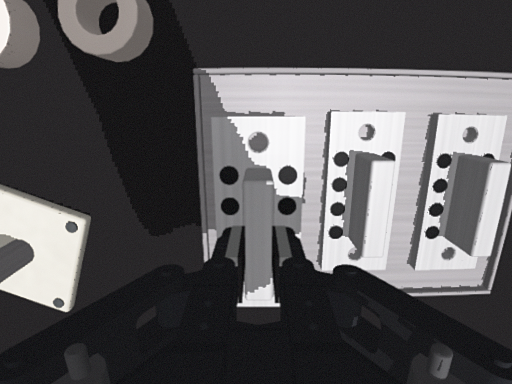

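Plates 2 and 3 lie flat at right; the held one has ~10 px of clearance to the left wall.

jog_arm:
  motion:
    - [0,0,0,2,4,20,8]
    - [0,0,0,2,4,32,8]
    - [0,0,0,2,4,38,8]
    - [0,0,0,2,4,41,8]
    - [0,0,0,2,4,43,8]
    - [0,0,0,2,4,43,8]

```text
t: 27.22
eef_pos: [0.5664, 0.214, 0.022]
tool_rot: [0.0, -0.051, 0.999, 0.0]
contact_force: [-2.7, -1.9, 1.3]
gripper_width: 0.165
grasp_force: 44.9
```

jog_arm:
  motion:
    - [0,0,0,0,0,0,40]
    - [0,0,0,0,0,0,40]
    - [0,0,0,0,0,0,40]
    - [0,0,0,0,0,-40,40]
    - [0,0,0,0,0,-100,40]
    - [0,0,0,0,0,-150,60]
    - [0,0,0,0,0,-180,85]
    - [0,0,0,0,0,-180,85]

```text
t: 28.22
eef_pos: [0.5677, 0.2147, 0.2042]
tool_rot: [0.003, -0.051, 0.999, 0.001]
contact_force: [0.9, 0.5, -0.4]
gripper_width: 0.998
grasp_force: 0.0
```

```bash
python3 - <<'E'
from h import *
p=shot('top')
for d in bot.tip_of("sleeve1",p): print(d["score"],d["xy"],atz(p,d["xy"],0)*1000)
print(bot.get_obs()['q']);goal(460,9,160,90)
E
```

```text
0.82 [254.6, 242.5] [452.13454074   4.62019694   0.        ]
0.74 [220.7, 244.9] [447.95277959  91.30198287   0.        ]
[-0.63268213  0.37187952  0.21779623  1.74989978 -0.09182172  1.02996609
  1.29115374]
row [-0.0002, -0.0002, 1.6731] [126.1, -193.1, 40.8]
```

jog_arm:
  motion:
    - [0,0,0.186,14,-21,0,85]
    - [0,0,0.37,28,-43,0,85]
    - [0,0,0.56,42,-64,0,85]
    - [0,0,0.74,56,-86,0,85]
    - [0,0,0.93,70,-107,0,85]
    - [0,0,1.11,84,-129,0,85]
    - [0,0,1.3,98,-150,20,85]
    - [0,0,1.48,112,-171,40,85]
    - [0,0,1.67,126,-193,60,85]
    - [0,0,1.67,126,-193,60,85]

```text
t: 29.58
eef_pos: [0.4571, 0.0073, 0.1388]
tool_rot: [-0.001, 0.707, 0.707, -0.003]
contact_force: [0.1, 0.3, -0.4]
gripper_width: 0.996
grasp_force: 0.0
```

```bash
python3 - <<'E'
from h import *
for i in range(3): p=shot('wrist')
save(p,'w7.png')
print(pose()[:3,3]*1000)
for t,z in (("sleeve1",0),("shaft_top",.123),("stand",0)):
  for d in bot.tip_of(t,p): print(t,d["score"],d["xy"],atz(p,d["xy"],z)*1000)
g=cv2.cvtColor(p["pixels"],cv2.COLOR_RGB2GRAY)
goal(460,9,0,90)
E
```

```text
[460.72190436   9.90193992 141.10304625]
sleeve1 0.72 [260.1, 175.9] [462.32439047   7.85011632   0.        ]
sleeve1 0.63 [249.6, 92.5] [451.16039804  93.9518361    0.        ]
shaft_top 0.88 [505.4, 215.1] [634.32228688   8.80088107 123.        ]
stand 0.9 [418.1, 178.9] [636.68595476   5.6893115    0.        ]
row [0.001, -0.0003, 0.0053] [-1.1, -1.2, 141.5]
```

View pics/w7.png

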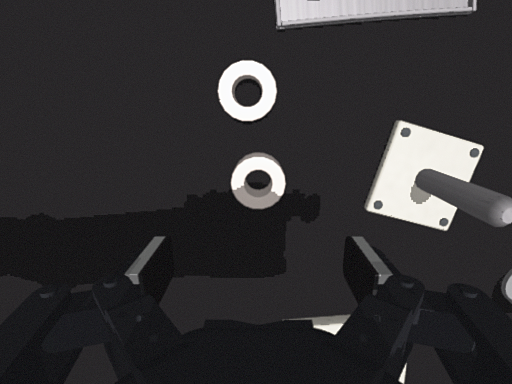

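Sleeves at (259,180) and (247,90), shaft tip (505,215). Down onto the nearer sleeve.

jog_arm:
  motion:
    - [0,0,0.004,-1,1,50,85]
    - [0,0,0.004,-1,1,100,85]
    - [0,0,0.004,-1,1,130,85]
    - [0,0,0.004,-1,1,139,85]
    - [0,0,0.004,-1,1,139,45]
    - [0,0,0.004,-1,1,139,45]
    - [0,0,0.004,-1,1,139,45]
    - [0,0,0.004,-1,1,139,45]
    - [0,0,0.004,-1,1,139,45]
  grip_force: 30

```text
t: 31.0
eef_pos: [0.4612, 0.0084, 0.0046]
tool_rot: [-0.001, 0.708, 0.707, 0.001]
contact_force: [-8.2, -0.1, 25.5]
gripper_width: 0.529
grasp_force: 12.6
```

```bash
python3 - <<'E'
from h import *
for i in range(1): p=shot('wrist')
save(p,'w8.png'); o=bot.get_obs()
print(pose()[:3,3]*1000,o['contact_force'],o['torque'],o['gripper_width'],o['grasp_force'])
E
```

```text
[461.21359428   8.38916414   4.57217232] [-7.98733851  0.4426794  25.65952063] [-0.09426481  1.94566163  0.03832474] 0.5271456068673823 12.603331952588874
```

View pics/w8.png

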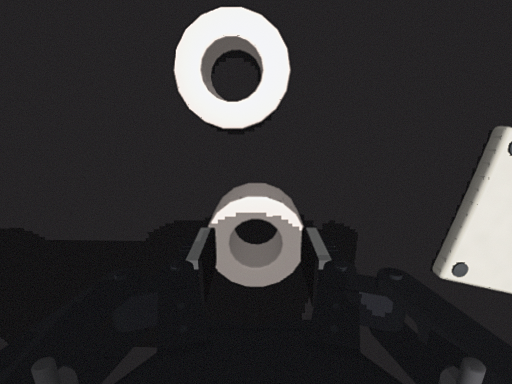

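```bash
python3 - <<'E'
from h import *
p=shot('wrist'); c=pose()[:3,3]
def ext(dx,dy,r,z):
    a=np.linspace(0,6.28,80); X=np.c_[c[0]+dx/1e3+r*np.cos(a),c[1]+dy/1e3+r*np.sin(a),0*a+z]; u=proj(p,X); return np.round([u.min(0),u.max(0)]).tolist()
for dy in(-10,-5,0,5,10): print(dy,ext(0,dy,.027,.03),ext(0,dy,.027,0),ext(0,dy,.014,.03))
for z in(.0,.01,.03): print(np.round(proj(p,c+[0,0,z]-[0,0,.0046])))
img=p["pixels"]; 
i2=img.copy()
for r,z,col in((.027,.03,(255,0,0)),(.027,0,(0,255,0)),(.014,.03,(255,0,0))):
    a=np.linspace(0,6.28,80); X=np.c_[c[0]+r*np.cos(a),c[1]+r*np.sin(a),0*a+z]
    cv2.polylines(i2,[np.int32(proj(p,X)*1).reshape(-1,1,2)],True,col)
cv2.imwrite("pics/w8c.png",cv2.resize(i2[150:330,150:370],None,fx=3,fy=3)[:,:,::-1])
E
```

```text
-10 [[208.0, 212.0], [308.0, 301.0]] [[215.0, 195.0], [300.0, 273.0]] [[232.0, 235.0], [284.0, 282.0]]
-5 [[207.0, 202.0], [308.0, 294.0]] [[215.0, 187.0], [300.0, 266.0]] [[231.0, 226.0], [284.0, 274.0]]
0 [[207.0, 193.0], [309.0, 286.0]] [[215.0, 179.0], [301.0, 260.0]] [[231.0, 217.0], [284.0, 266.0]]
5 [[206.0, 183.0], [309.0, 278.0]] [[214.0, 171.0], [301.0, 253.0]] [[231.0, 208.0], [284.0, 257.0]]
10 [[206.0, 174.0], [310.0, 270.0]] [[214.0, 163.0], [301.0, 246.0]] [[231.0, 199.0], [285.0, 249.0]]
[[258. 221.]]
[[258. 227.]]
[[258. 242.]]
```

View pics/w8c.png

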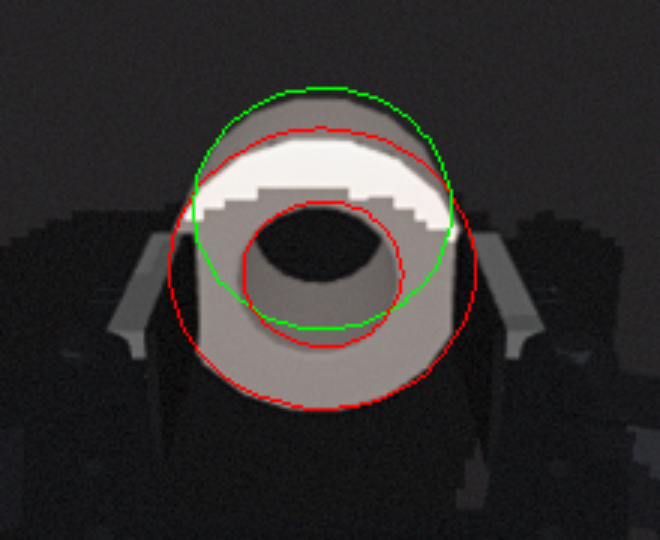

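The sleeve is centred, but the fingers read 45 mm and overlap the ring: the grip is bad. Open, raise slightly, and probe for height.

jog_arm:
  motion:
    - [0,0,0,0,0,0,85]
    - [0,0,0,0,0,0,85]
    - [0,0,0,0,0,0,85]
    - [0,0,0,0,0,-4,64]
    - [0,0,0,0,0,-4,64]
    - [0,0,0,0,0,-4,64]

```text
t: 31.85
eef_pos: [0.4613, 0.0082, 0.0062]
tool_rot: [-0.0, 0.707, 0.707, -0.0]
contact_force: [-0.3, -0.4, -0.3]
gripper_width: 0.751
grasp_force: 0.0
```

```bash
python3 - <<'E'
from h import *
p=shot('wrist'); o=bot.get_obs(); c=pose()[:3,3]
print(c*1000,o['contact_force'],o['torque'],o['gripper_width'],o['grasp_force'])
i2=p["pixels"].copy()
for r,z,col in((.027,.03,(255,0,0)),(.027,0,(0,255,0)),(.014,.03,(255,0,0))):
    a=np.linspace(0,6.28,80); X=np.c_[c[0]+r*np.cos(a),c[1]+r*np.sin(a),0*a+z]
    cv2.polylines(i2,[np.int32(proj(p,X)).reshape(-1,1,2)],True,col)
cv2.imwrite("pics/w9.png",cv2.resize(i2[150:330,130:390],None,fx=3,fy=3)[:,:,::-1])
E
```

```text
[461.30228661   8.21174973   6.14135423] [0.01244066 0.03965122 0.57521235] [0.00662668 0.02452362 0.01545265] 0.7434096463349524 0.0
```

View pics/w9.png

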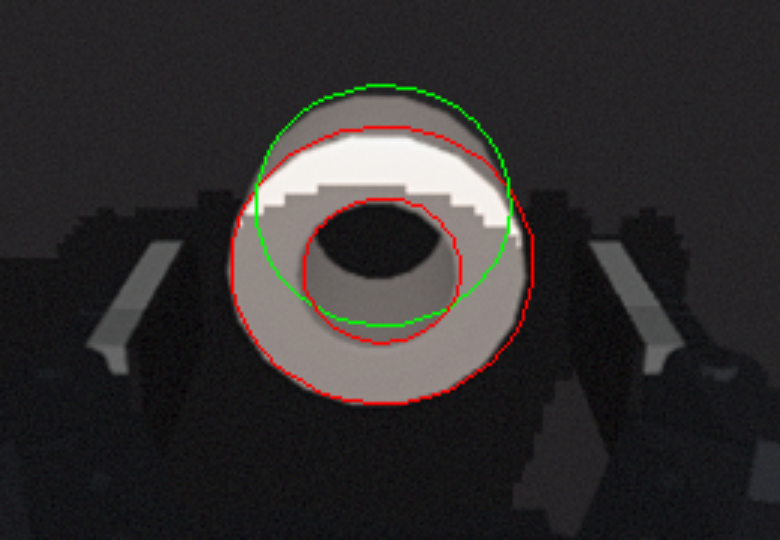

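```bash
python3 - <<'E'
from h import *
p=shot('wrist'); P=pose(); c=P[:3,3]
print(p["camera_matrix"],np.array(p["tool_from_camera"]).round(3))
for h in (27,31.7):
  for z in (0,10,20,30,40,50): print(h,z,np.round(proj(p,c+[-h/1e3,.011,z/1e3-c[2]]))[0],np.round(proj(p,c+[-h/1e3,-.011,z/1e3-c[2]]))[0])
i2=cv2.convertScaleAbs(p["pixels"][190:384,110:400],alpha=3,beta=20)
cv2.imwrite("pics/w10.png",cv2.resize(i2,None,fx=2.7,fy=2.7)[:,:,::-1])
E
```

```text
[[289.67758627   0.         258.05725677]
 [  0.         289.67758627 190.92593386]
 [  0.           0.           1.        ]] [[-0.    -0.963 -0.27   0.067]
 [ 1.     0.    -0.     0.   ]
 [ 0.    -0.27   0.963 -0.165]
 [ 0.     0.     0.     1.   ]]
27 0 [214. 204.] [216. 236.]
27 10 [212. 209.] [213. 243.]
27 20 [209. 215.] [211. 251.]
27 30 [206. 222.] [208. 259.]
27 40 [202. 229.] [205. 269.]
27 50 [198. 238.] [201. 280.]
31.7 0 [207. 204.] [209. 236.]
31.7 10 [204. 209.] [206. 243.]
31.7 20 [201. 215.] [203. 251.]
31.7 30 [197. 222.] [200. 259.]
31.7 40 [193. 229.] [196. 269.]
31.7 50 [188. 238.] [192. 280.]
```

View pics/w10.png

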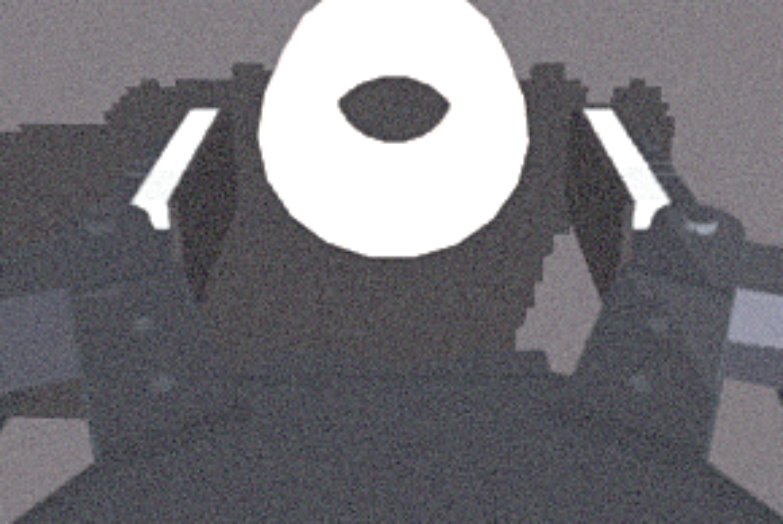

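The pad tips (px ~191–198, 230–270) come out ~35 mm above the bench: when open they stand well behind the TCP, so the fingers had closed over the sleeve's top. Descend further with care, watching force.

jog_arm:
  motion:
    - [0,0,0,0,0,4,64]
    - [0,0,0,0,0,8,64]
    - [0,0,0,0,0,11,64]
    - [0,0,0,0,0,11,64]

```text
t: 32.45
eef_pos: [0.4611, 0.0081, -0.0051]
tool_rot: [-0.0, 0.708, 0.707, -0.0]
contact_force: [0.1, 0.4, 0.7]
gripper_width: 0.747
grasp_force: 0.0
```

jog_arm:
  motion:
    - [0,0,0,0,0,3,64]
    - [0,0,0,0,0,5,64]
    - [0,0,0,0,0,5,64]

```text
t: 32.83
eef_pos: [0.4612, 0.0082, -0.0099]
tool_rot: [-0.0, 0.707, 0.707, -0.0]
contact_force: [0.3, 0.8, -0.9]
gripper_width: 0.751
grasp_force: 0.0
```

```bash
python3 - <<'E'
from h import *
p=shot('wrist'); o=bot.get_obs(); c=pose()[:3,3]
print(c*1000,o['contact_force'],o['gripper_width'])
i2=cv2.convertScaleAbs(p["pixels"][150:384,110:400],alpha=2,beta=20)
cv2.imwrite("pics/w11.png",cv2.resize(i2,None,fx=2.5,fy=2.5)[:,:,::-1])
E
```

```text
[461.29917515   8.17240933  -9.85907672] [ 0.130097    1.17253518 -0.68469199] 0.7552818197501316
```

View pics/w11.png

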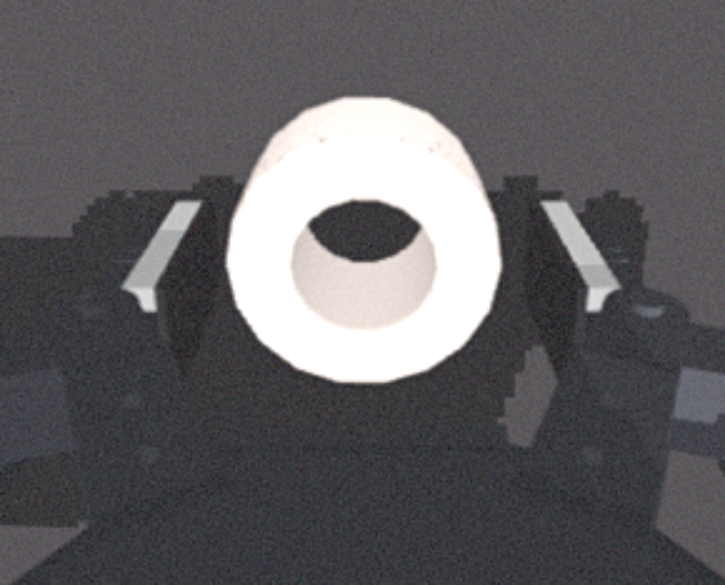

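jog_arm:
  motion:
    - [0,0,0,0,0,4,64]
    - [0,0,0,0,0,8,64]
    - [0,0,0,0,0,8,64]
    - [0,0,0,0,0,8,64]

```text
t: 33.38
eef_pos: [0.4613, 0.0081, -0.0179]
tool_rot: [-0.0, 0.707, 0.707, -0.0]
contact_force: [-0.1, 0.2, 0.1]
gripper_width: 0.752
grasp_force: 0.0
```

jog_arm:
  motion:
    - [0,0,0,0,0,2,64]
    - [0,0,0,0,0,4,64]
    - [0,0,0,0,0,4,64]
    - [0,0,0,0,0,4,64]

```text
t: 33.88
eef_pos: [0.4613, 0.0082, -0.0218]
tool_rot: [-0.0, 0.707, 0.707, -0.0]
contact_force: [0.7, -0.1, -0.1]
gripper_width: 0.75
grasp_force: 0.0
```

jog_arm:
  motion:
    - [0,0,0,0,0,0,45]
    - [0,0,0,0,0,0,45]
    - [0,0,0,0,0,0,45]
    - [0,0,0,0,0,0,45]
    - [0,0,0,0,0,0,45]

```text
t: 34.5
eef_pos: [0.4612, 0.0082, -0.0215]
tool_rot: [-0.0, 0.707, 0.707, 0.0]
contact_force: [-1.9, -0.4, 5.5]
gripper_width: 0.631
grasp_force: 30.5
```

Good grip now (54 mm, 30 N). Lift and move to just beside the shaft for a look.

jog_arm:
  motion:
    - [0,0,0,0,0,-20,45]
    - [0,0,0,0,0,-70,45]
    - [0,0,0,0,0,-120,45]
    - [0,0,0,0,0,-160,45]
    - [0,0,0,0,40,-160,45]
    - [0,0,0,0,80,-160,45]
    - [0,0,0,0,110,-160,45]
    - [0,0,0,0,110,-160,45]
    - [0,0,0,0,110,-160,45]

```text
t: 35.62
eef_pos: [0.5701, 0.0079, 0.1376]
tool_rot: [-0.001, 0.708, 0.707, -0.001]
contact_force: [-0.5, -0.5, -0.7]
gripper_width: 0.629
grasp_force: 32.6
```

```bash
python3 - <<'E'
from h import *
np.set_printoptions(precision=1,suppress=True)
for i in range(2): p=shot('wrist')
o=bot.get_obs(); c=pose()[:3,3]
print(c*1000,o['contact_force'],o['gripper_width'],bot.get_obs()['q'])
for t,z in (("sleeve1",c[2]+.0215),("sleeve1",0),("shaft_top",.123),("stand",0)):
  for d in bot.tip_of(t,p): print(t,d["score"],np.array(d["xy"]),atz(p,d["xy"],z)*1000)
cv2.imwrite("pics/w12.png",cv2.convertScaleAbs(p["pixels"],alpha=1.5,beta=20)[:,:,::-1])
goal(636,8,138,90)
E
```

```text
[570.    8.  137.9] [-0.3  0.  -1.3] 0.6325708627340859 [-0.6  0.4  0.6  1.9 -0.3  0.9  0.2]
sleeve1 0.7 [137.8  92.1] [512.9  84.1 159.4]
sleeve1 0.6 [263.  238.9] [572.9   8.  159.4]
sleeve1 0.7 [137.8  92.1] [448.8  93.9   0. ]
sleeve1 0.6 [263.  238.9] [575.5 -66.6   0. ]
shaft_top 0.91 [356.3 213.6] [635.5   9.1 123. ]
stand 0.81 [320.7 172. ] [637.   11.3   0. ]
stand 0.59 [356.8 213.5] [680.3 -36.    0. ]
row [-0.0001, -0.0004, -0.0009] [-0.1, 65.1, 0.3]
```

View pics/w12.png

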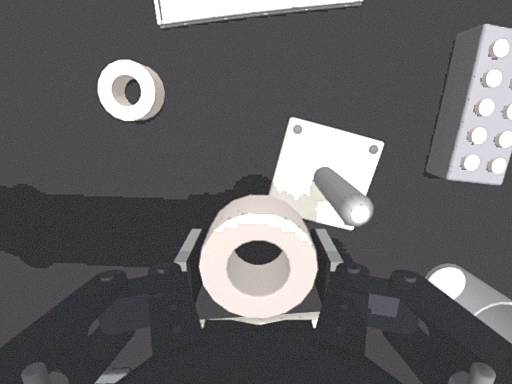

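The held sleeve's rim spans cols 201–318, bottom row 315 (bore 227–291, bottom 297); the shaft's cap is near (358,211). That was one picture past the 14 allowed (I miscounted), so from here I go by numbers alone.

```bash
python3 - <<'E'
from h import *
np.set_printoptions(precision=1,suppress=True)
p=shot('wrist'); c=pose()[:3,3]
a=np.linspace(0,6.28,90)
def ext(dx,dy,r,z): 
    u=proj(p,np.c_[c[0]+dx/1e3+r*np.cos(a),c[1]+dy/1e3+r*np.sin(a),0*a+z]); return np.r_[u.min(0),u.max(0)]
for dy in(-4,-2,0,2): print(dy,ext(0,dy,.027,c[2]+.0515),ext(0,dy,.014,c[2]+.0515))
print(ext(0,0,.027,c[2]+.0515-.004))
for xy in((356.3,213.6),(358,211),(361,212)): print(atz(p,xy,.123)*1000)
# cap: bright blob near shaft top
g=cv2.cvtColor(p["pixels"],cv2.COLOR_RGB2GRAY); print(g[196:226:3,336:380:3])
t=shot('top')
for n,z in(("shaft_top",.123),("stand",0)):
  for d in bot.tip_of(n,t): print(n,d["score"],atz(t,d["xy"],z)*1000)
s=shot('side')
for n,z in(("shaft_top",.123),("stand",0)):
  for d in bot.tip_of(n,s): print(n,d["score"],atz(s,d["xy"],z)*1000)
E
```

```text
-4 [197.5 219.5 318.1 325.3] [226.5 247.5 289.  302.3]
-2 [197.2 215.  318.3 321.9] [226.3 243.3 289.2 298.7]
0 [196.9 210.5 318.6 318.4] [226.2 239.1 289.3 295. ]
2 [196.6 206.  318.9 314.9] [226.  234.8 289.4 291.2]
[198.6 207.4 316.9 312.8]
[636.7   9.2 123. ]
[637.6  11.  123. ]
[639.7  10.3 123. ]
[[ 75  80  81  85  85  93  95  95  95  86  36  39  41  38  38]
 [ 77  73  79  89  97 102 116 115 111 105  91  37  38  37  38]
 [ 74  74  82 100 112 124 130 134 134 121 110  77  39  38  39]
 [ 70  77  90 102 123 137 144 148 138 140 125  97  37  39  39]
 [ 66  79  99 116 125 149 182 183 180 183 134 108  43  44  38]
 [ 60  79  97 117 132 180 183 183 179 181 171 104  34  42  39]
 [116  73  94 114 132 180 181 183 183 178 176  99  34  36  42]
 [246  72  86 105 104 188 180 183 187 186 144  61  39  41  39]
 [238 239  61  94 110 170 187 182 186 162  81  37  40  41  40]
 [239 239 135  65  82 104 122 124 111  64  38  39  35  40  43]]
shaft_top 0.95 [635.2  -1.6 123. ]
shaft_top 0.44 [665.8 -84.5 123. ]
stand 0.87 [643.   21.5   0. ]
```

Cap centre by gray levels is (359.5,214), so the shaft is near (638.5, 9).

jog_arm:
  motion:
    - [0,0,0,1,30,0,45]
    - [0,0,0,2,60,0,45]
    - [0,0,0,2,68,0,45]
    - [0,0,0,2,68,0,45]
    - [0,0,0,2,68,0,45]

```text
t: 36.9
eef_pos: [0.6382, 0.0098, 0.138]
tool_rot: [-0.0, 0.708, 0.707, -0.0]
contact_force: [-0.4, 0.5, -2.2]
gripper_width: 0.633
grasp_force: 32.6
```

```bash
python3 - <<'E'
from h import *
np.set_printoptions(precision=1,suppress=True,linewidth=200)
p=shot('wrist');p=shot('wrist'); c=pose()[:3,3]; print(c*1000)
for d in bot.tip_of("shaft_top",p): print(d["score"],d["xy"],atz(p,d["xy"],.123)*1000)
for d in bot.tip_of("stand",p): print(d["score"],d["xy"],atz(p,d["xy"],0)*1000)
g=cv2.cvtColor(p["pixels"],cv2.COLOR_RGB2GRAY); print(g[222:312:4,214:304:4])
a=np.linspace(0,6.28,90)
u=lambda x,y,r,z:(lambda k:np.r_[k.min(0),k.max(0)])(proj(p,np.c_[x+r*np.cos(a),y+r*np.sin(a),0*a+z]))
print(u(.6385,.009,.012,.116),u(.6385,.009,.008,.123),u(c[0]+.001,c[1]-.001,.014,c[2]+.0215),u(c[0]+.001,c[1]-.001,.014,c[2]+.0515))
E
```

```text
[638.5   9.9 138.2]
[[116 119 122 229 247 246 250 251 250 250 250 250 251 249 246 245 245 246 248 237 125 125 123]
 [121 122 246 250 250 251 142 147 145 147 146 146 145 145 253 250 251 247 245 244 247 126 120]
 [158 252 253 144 147 145 147 147 147 147 146 146 145 146 145 145 147 222 250 248 245 247 135]
 [148 145 143 147 147 144 147 144 146 143 146 145 145 145 145 147 146 145 145 149 251 250 246]
 [146 144 146 146 147 145 148 145 146 146 144 145 146 146 148 146 145 145 147 145 146 143 247]
 [146 145 148 146 145 146 145 145  94  22  18  17  22  25  93 145 147 147 143 144 147 145 144]
 [147 146 145 143 148 143  96  14  20  23  22  16  21  23  19  17 101 146 147 145 145 148 146]
 [147 147 145 145 143  75  22  28  19  26  20  22  21  28  14  24  15  85 144 145 145 147 147]
 [148 145 146 146 131 102  16  23  22  20  18  20  25  17  21  23  20 104 132 145 144 144 149]
 [147 146 146 145  97 105 108  18  23  27  25  22  24  23  23  20 111 103  96 145 146 143 145]
 [147 145 147 142 101 103 106 106  92  26  22  16  23  15  84 109 107 104  97 141 146 146 146]
 [147 147 146 126 101 102 105 109 1
[... 509 characters left out ...]
 121 145 144 144 144 148]
 [146 148 147 149 145 146 133 111 111 111 112 111 113 114 108 110 135 146 147 147 147 145 147]
 [144 144 146 147 146 145 146 149 132 117 116 113 114 116 130 148 145 146 145 146 147 146 144]
 [146 146 145 143 144 145 148 146 145 148 149 151 150 148 147 146 147 145 147 145 142 144 149]
 [ 39 145 145 145 145 146 146 146 146 145 148 147 146 147 147 146 146 144 142 144 145 149  42]
 [ 37  35 113 145 144 147 147 147 146 145 148 146 148 146 145 143 144 146 144 147 120  37  36]
 [ 38  34  36  61 149 146 144 144 145 146 146 146 147 144 144 146 144 143 149  42  37  39  37]]
[240.6 196.3 275.5 229.1] [246.  205.2 270.1 227.8] [233.9 216.5 285.4 263.6] [228.4 241.2 291.5 296.8]
```

jog_arm:
  motion:
    - [0,0,0,0,0,15,45]
    - [0,0,0,0,0,28,45]
    - [0,0,0,0,0,33,45]
    - [0,0,0,0,0,38,45]
    - [0,0,0,0,0,43,45]
    - [0,0,0,0,0,47,45]
    - [0,0,0,0,0,47,45]

```text
t: 37.98
eef_pos: [0.6392, 0.01, 0.091]
tool_rot: [-0.0, 0.707, 0.707, -0.0]
contact_force: [1.0, 0.1, -1.5]
gripper_width: 0.625
grasp_force: 32.6
```

jog_arm:
  motion:
    - [0,0,0,0,0,8,45]
    - [0,0,0,0,0,16,45]
    - [0,0,0,0,0,24,45]
    - [0,0,0,0,0,32,45]
    - [0,0,0,0,0,34,45]
    - [0,0,0,0,0,34,45]

```text
t: 38.72
eef_pos: [0.6393, 0.01, 0.0571]
tool_rot: [-0.0, 0.708, 0.707, -0.0]
contact_force: [-1.0, -0.0, -0.2]
gripper_width: 0.624
grasp_force: 32.6
```

Release, rise and go for the other sleeve.

jog_arm:
  motion:
    - [0,0,0,0,0,0,70]
    - [0,0,0,0,0,0,70]
    - [0,0,0,0,0,0,70]
    - [0,0,0,0,0,-40,70]
    - [0,0,0,0,0,-80,70]
    - [0,0,0,0,0,-100,70]
    - [0,0,0,0,0,-100,70]

```text
t: 39.6
eef_pos: [0.6402, 0.0101, 0.1583]
tool_rot: [0.001, 0.707, 0.707, 0.001]
contact_force: [0.1, -0.8, -1.0]
gripper_width: 0.819
grasp_force: 0.0
```

```bash
python3 - <<'E'
from h import *
np.set_printoptions(precision=1,suppress=True,linewidth=200)
p=shot('wrist');p=shot('wrist'); c=pose()[:3,3]; print(c*1000)
def L(p):
  for d in bot.tip_of("sleeve1",p): print(d["score"],d["xy"],atz(p,d["xy"],0)*1000, atz(p,d["xy"],.012)*1000)
L(p);print('top');L(shot('top'));print('side');L(shot('side'))
goal(451,94,140,90)
E
```

```text
[638.5  10.3 155.9]
0.64 [85.7, 96.5] [452.3  94.    0. ] [459.2  93.4  12. ]
0.61 [260.9, 173.2] [642.6   8.3   0. ] [642.4  10.9  12. ]
top
side
0.69 [266.8, 210.2] [658.1  38.1   0. ] [648.   22.7  12. ]
0.54 [197.0, 223.2] [446.4  87.9   0. ] [439.6  71.7  12. ]
row [-0.0019, 0.0004, -0.001] [83.8, -187.7, 16.3]
```

jog_arm:
  motion:
    - [0,0,0,24,-54,0,85]
    - [0,0,0,48,-107,0,85]
    - [0,0,0,72,-160,0,85]
    - [0,0,0,84,-188,20,85]
    - [0,0,0,84,-188,50,85]
    - [0,0,0,84,-188,50,85]
    - [0,0,0,84,-188,50,85]

```text
t: 40.83
eef_pos: [0.4522, 0.0939, 0.1078]
tool_rot: [0.0, 0.708, 0.706, 0.0]
contact_force: [0.5, -0.4, -0.0]
gripper_width: 0.998
grasp_force: 0.0
```

```bash
cat > fit.py <<'E'
from h import *
from scipy.optimize import least_squares
def ring(p,x,y,z=.03,lo=120):
    """fit sleeve top-bore/outer rim centre near x,y (m) by correlating bright annulus"""
    g=cv2.GaussianBlur(cv2.cvtColor(p["pixels"],cv2.COLOR_RGB2GRAY),(3,3),0).astype(float)
    a=np.linspace(0,2*np.pi,120,endpoint=False); best=None
    def s(cx,cy,r):
        u=proj(p,np.c_[cx+r*np.cos(a),cy+r*np.sin(a),0*a+z]).astype(np.float32)
        return cv2.remap(g.astype(np.float32),u[:,0].reshape(1,-1),u[:,1].reshape(1,-1),cv2.INTER_LINEAR)[0]
    for dx in np.arange(-10,10.1,1):
        for dy in np.arange(-10,10.1,1):
            cx,cy=x+dx/1e3,y+dy/1e3
            v=np.abs(s(cx,cy,.0155)-s(cx,cy,.0125)).mean()+np.abs(s(cx,cy,.0255)-s(cx,cy,.0285)).mean()
            if best is None or v>best[0]: best=(v,cx*1e3,cy*1e3)
    return best
E
python3 - <<'E'
from fit import *
p=shot('wrist');p=shot('wrist'); c=pose()[:3,3]; print(c*1000,bot.get_obs()['gripper_width'])
for d in bot.tip_of("sleeve1",p): print(d["score"],d["xy"],atz(p,d["xy"],0)*1000)
print(ring(p,.451,.094))
goal(451,94,-22,90)
E
```

```text
[452.56798301  94.03698326 108.09001994] 0.9963169220523244
0.78 [254.7, 178.8] [449.66086032  96.91425241   0.        ]
0.77 [441.0, 263.5] [651.59327196   2.29334013   0.        ]
(np.float32(255.13394), np.float64(449.0), np.float64(94.0))
row [0.0016, -0.0006, -0.0018] [-0.2, -1.7, 130.0]
```

jog_arm:
  motion:
    - [0,0,0,1,-3,50,85]
    - [0,0,0,1,-3,90,85]
    - [0,0,0,1,-3,115,70]
    - [0,0,0,1,-3,125,68]
    - [0,0,0,1,-3,130,68]
    - [0,0,0,1,-3,130,68]

```text
t: 41.72
eef_pos: [0.4491, 0.0954, -0.0222]
tool_rot: [0.0, 0.707, 0.707, 0.001]
contact_force: [-1.1, 0.6, -0.2]
gripper_width: 0.798
grasp_force: 0.0
```

jog_arm:
  motion:
    - [0,0,0,0,0,0,45]
    - [0,0,0,0,0,0,45]
    - [0,0,0,0,0,0,45]
    - [0,0,0,0,0,0,45]
    - [0,0,0,0,0,0,45]

```text
t: 42.35
eef_pos: [0.4492, 0.0955, -0.0217]
tool_rot: [0.0, 0.708, 0.707, 0.001]
contact_force: [-1.2, -0.7, 4.9]
gripper_width: 0.627
grasp_force: 30.5
```

Gripped. Lift to TCP z ≈ 138 and measure the sleeve in the hand.

jog_arm:
  motion:
    - [0,0,0,0,0,-20,45]
    - [0,0,0,0,0,-70,45]
    - [0,0,0,0,0,-120,45]
    - [0,0,0,0,0,-160,45]
    - [0,0,0,0,0,-160,45]
    - [0,0,0,0,0,-160,45]

```text
t: 43.1
eef_pos: [0.4477, 0.0954, 0.1368]
tool_rot: [-0.0, 0.707, 0.707, -0.0]
contact_force: [0.2, 0.2, -0.7]
gripper_width: 0.624
grasp_force: 32.5
```

```bash
python3 - <<'E'
from fit import *
p=shot('wrist');p=shot('wrist'); c=pose()[:3,3]; print(c*1000,bot.get_obs()['gripper_width'])
print(ring(p,c[0],c[1],c[2]+.0515))
goal(638.7,9.8,138,90)
E
```

```text
[447.30405113  94.95392485 136.09824688] 0.6290384683042222
(np.float32(186.54921), np.float64(447.30405112671644), np.float64(93.95392485336923))
row [-0.0022, 0.001, -0.0009] [-85.0, 191.5, -2.2]
```

jog_arm:
  motion:
    - [0,0,0,-21,48,0,45]
    - [0,0,0,-43,96,0,45]
    - [0,0,0,-64,144,0,45]
    - [0,0,0,-85,180,0,45]
    - [0,0,0,-85,191,0,45]
    - [0,0,0,-85,191,0,45]
    - [0,0,0,-85,191,0,45]
    - [0,0,0,-85,191,0,45]

```text
t: 44.2
eef_pos: [0.6384, 0.0109, 0.1371]
tool_rot: [-0.001, 0.707, 0.707, -0.0]
contact_force: [0.3, -0.4, -0.4]
gripper_width: 0.629
grasp_force: 32.6
```

```bash
python3 - <<'E'
from fit import *
p=shot('wrist');p=shot('wrist'); c=pose()[:3,3]; print(c*1000)
print(ring(p,c[0],c[1],c[2]+.0515))
goal(638.8,9.9,91,90)
E
```

```text
[638.80022433  10.69430442 137.37954702]
(np.float32(193.02509), np.float64(638.8002243316232), np.float64(9.694304423440366))
row [-0.0001, -0.0006, -0.0003] [-0.8, 0.0, 46.4]
```

jog_arm:
  motion:
    - [0,0,0,-1,0,15,45]
    - [0,0,0,-1,0,26,45]
    - [0,0,0,-1,0,32,45]
    - [0,0,0,-1,0,37,45]
    - [0,0,0,-1,0,42,45]
    - [0,0,0,-1,0,46,45]
    - [0,0,0,-1,0,46,45]

```text
t: 45.18
eef_pos: [0.6392, 0.009, 0.0909]
tool_rot: [-0.0, 0.707, 0.707, -0.0]
contact_force: [0.1, 0.7, -0.9]
gripper_width: 0.632
grasp_force: 32.6
```

jog_arm:
  motion:
    - [0,0,0,0,0,8,45]
    - [0,0,0,0,0,16,45]
    - [0,0,0,0,0,24,45]
    - [0,0,0,0,0,32,45]
    - [0,0,0,0,0,34,45]
    - [0,0,0,0,0,34,45]

```text
t: 45.92
eef_pos: [0.6394, 0.0089, 0.0571]
tool_rot: [0.0, 0.708, 0.707, -0.0]
contact_force: [-0.3, 0.7, -1.7]
gripper_width: 0.629
grasp_force: 32.5
```

jog_arm:
  motion:
    - [0,0,0,0,0,0,70]
    - [0,0,0,0,0,0,70]
    - [0,0,0,0,0,0,70]
    - [0,0,0,0,0,-40,70]
    - [0,0,0,0,0,-80,70]
    - [0,0,0,0,0,-110,70]
    - [0,0,0,0,0,-110,70]

```text
t: 46.8
eef_pos: [0.6412, 0.0088, 0.17]
tool_rot: [0.002, 0.708, 0.707, 0.002]
contact_force: [0.5, 0.4, -0.6]
gripper_width: 0.818
grasp_force: 0.0
```

```bash
python3 - <<'E'
from fit import *
p=shot('wrist');p=shot('wrist'); c=pose()[:3,3]; print(c*1000,bot.get_obs()['q'])
print(ring(p,.6385,.009,.072),ring(p,.6385,.009,.042))
for n in("wrist","top","side"):
  k=shot(n)
  for d in bot.tip_of("sleeve1",k): print(n,d["score"],d["xy"],atz(k,d["xy"],0)*1000,atz(k,d["xy"],.042)*1000)
  for t in("plate1","reader","trigger_pad","trigger"):
    for d in bot.tip_of(t,k)+bot.spot_in(t,k): print(n,t,round(d["score"],2),np.round(d["xy"]),np.round(atz(k,d["xy"],{"plate1":.004,"reader":0}.get(t,.12))*1000))
E
```

```text
[639.07618208   9.20603346 166.96041173] [-0.56604903  0.52485702  0.64021671  1.71922836 -0.35988553  1.01783338
  0.20083002]
(np.float32(120.54384), np.float64(638.5), np.float64(6.999999999999999)) (np.float32(103.70748), np.float64(638.5), np.float64(1.9999999999999991))
wrist 0.62 [259.2, 178.4] [640.59189036  -1.21632214   0.        ] [640.45031859   8.61114412  42.        ]
wrist plate1 0.79 [147.   0.] [525. 188.   4.]
wrist reader 0.74 [ 80. 368.] [ 367. -297.    0.]
wrist reader 0.78 [ 94. 377.] [ 387. -313.    0.]Traceback (most recent call last):
  File "<stdin>", line 8, in <module>
ValueError: it knows: beaker, bottle, dock, plate, reader, shaft_top, sleeve, stand, station, tray, trigger_pad, tube_rack
```

Both sleeves are stacked on the shaft (ring fits at z = 72 mm). The reader's trigger pad lies on its +x-world side. Move above the reader.

```bash
python3 - <<'E'
from h import *
goal(365,-303,250,97)
E
```

```text
row [-0.0009, 0.0002, -0.1232] [-312.3, -273.8, -83.0]
```

jog_arm:
  motion:
    - [0,0,0,0,-10,-60,80]
    - [0,0,-0.06,-30,-40,-83,80]
    - [0,0,-0.12,-70,-75,-83,80]
    - [0,0,-0.12,-112,-112,-83,80]
    - [0,0,-0.12,-154,-148,-83,80]
    - [0,0,-0.12,-196,-184,-83,80]
    - [0,0,-0.12,-238,-220,-83,80]
    - [0,0,-0.12,-280,-250,-83,80]
    - [0,0,-0.12,-312,-274,-83,80]
    - [0,0,-0.12,-312,-274,-83,80]

```text
t: 48.55
eef_pos: [0.3626, -0.3053, 0.2504]
tool_rot: [0.0, 0.666, 0.746, 0.0]
contact_force: [-0.1, 0.6, 0.1]
gripper_width: 0.936
grasp_force: 0.0
```

```bash
python3 - <<'E'
from h import *
np.set_printoptions(precision=1,suppress=True)
for i in range(3): p=shot('wrist')
print(pose()[:3,3]*1000)
for k,n in((p,"wrist"),(shot("top"),"top"),(shot("side"),"side")):
  for t in("reader","trigger_pad","sleeve1","plate1"):
    for d in bot.tip_of(t,k): print(n,t,round(d["score"],2),np.round(d["xy"]),np.round(atz(k,d["xy"],{"plate1":.004,"reader":0,"sleeve1":.012}.get(t,.12))*1000))
save(p,"w13.png")
g=cv2.cvtColor(p["pixels"],cv2.COLOR_RGB2GRAY)
print(g[40:300:10,150:370:10])
E
```

```text
[ 365.6 -302.   250.1]
wrist reader 0.85 [254. 155.] [ 360. -298.    0.]
wrist trigger_pad 0.61 [281. 170.] [ 388. -293.  120.]
wrist sleeve1 0.57 [402. 205.] [ 585. -345.   12.]
top reader 0.61 [304. 113.] [ 786. -130.    0.]
top reader 0.59 [376. 277.] [ 360. -298.    0.]
top reader 0.38 [392. 186.] [ 588. -350.    0.]
top trigger_pad 0.65 [388. 273.] [ 383. -295.  120.]
top trigger_pad 0.48 [376. 276.] [ 377. -268.  120.]
top sleeve1 0.74 [253. 166.] [649.   5.  12.]
top sleeve1 0.46 [300. 111.] [ 787. -120.   12.]
top plate1 0.81 [110. 208.] [549. 373.   4.]
top plate1 0.75 [170. 200.] [565. 219.   4.]
top plate1 0.69 [144. 205.] [553. 285.   4.]
side reader 0.8 [239. 317.] [ 363. -301.    0.]
side trigger_pad 0.66 [251. 269.] [ 401. -291.  120.]
side sleeve1 0.72 [266. 211.] [643.  22.  12.]
side sleeve1 0.63 [201. 184.] [551. 273.  12.]
side sleeve1 0.49 [270. 208.] [661.  26.  12.]
side plate1 0.88 [200. 180.] [564. 312.   4.]
side plate1 0.8 [188. 175.] [547. 365.   4.]
side plate1 0.66 [215. 193.] [568. 207.   4.]
[[ 39  41  37  38  36  41  41  41  40  41  38  39  39  42  43
[... 1657 characters left out ...]
3  20  24  39  40  40  39  36
   41  37 241 240]
 [ 40  41  39  42  39  42  40  24  22  25  17  19  39  40  38  40  41  40
   44  40  62  78]
 [ 41  85  18  40  39  43  41  38  25  22  26  41  42  38  42  40  41  38
   39  19 101  64]
 [ 87  78  19  42  40  41  39  40  40  17  41  40  42  42  40  41  38  41
   41  25  17  96]
 [ 81  17  12  40  37  39  41  42  42  41  42  39  38  42  36  39  42  39
   38  17  11  21]
 [ 27  16  17  40  38  39  40  44  38  40  38  42  40  41  43  39  40  40
   43  12  19  15]
 [ 25  11  18  41  37  40  41  39  39  42  42  40  41  39  39  43  39  38
   42  41  18  21]
 [ 24  21  17  43  40  42  42  39  43  43  41  43  38  39  40  41  39  39
   36  39  20  13]]
```

```bash
python3 - <<'E'
import cv2
g=cv2.imread("pics/w13.png",0)
for r in range(126,198,3): print(r,' '.join('%3d'%v for v in g[r,222:294:3]))
E
```

```text
126  36  40  42  38  37  37  41  43  39  40  41  39  41  40  41  40  38  37  41  42  40  39  35  41
129  42  40  39  41  37  38  39  40  39  39  39  40  38  34  42  37  34  40  42  36  34  37  35  41
132  38  57  98 103  99 100 101 101 102  99 100 102 102 100  99 100 103 101 100 103  70  43  40  37
135  40  60 106 101  89  92  92  89  93 106 107 107 105 110 108 107 108 109 107 110  75  40  39  39
138  38  55 101 197 202 209 216 219  82 104 103 102 101 105 106 105 106 103 106 109  71  40  37  39
141  39  57 105 188 203 212 201 203 109 114 110 113 114 112 115 114 115 117 106 107  71  35  38  41
144  37  52 101 174 194 138 170 186 186 190 191 192 193 194 194 194 195 198 175 117  68  41  44  40
147  40  44 105 167 164 220 230 230 228 229 231 229 229 232 230 229 231 231 224 166 117  37  37  39
150  39  42 106 158 165 229 243 243 247 224 210 209 221 246 242 242 242 243 234 184  95  36  38  41
153  39  41 106 151 160 226 241 245 100 109 112 111 111 134 245 243 241 241 232 181  98  40  41  37
156  40  39  99 142 157 225 239 218 103 114 114 116 117 109  62  64 219 245 231 183  98  38  44  41

[... 599 characters left out ...]

177  26  23  53  66 107 105 118 200 227 233 235 235 235 215 136 170 162  36  15  18  34  32  39  40
180  21  24  30  51 109 107 118 198 226 231 232 233 230 216 128  41  44  45  28  19  30  34  45  40
183  25  27  24  24  23  16  86 203 226 231 232 231 227 213 130  20  19  24  25  22  30  26  42  36
186  22  17  27  26  22  20  56 119 123 128 126 153 182 168 118  23  20  22  25  20  22  22  23  26
189  27  25  20  25  25  25  21 112 117 119 117 118 117 110  24  19  19  24  21  24  19  19  19  20
192  22  25  22  21  19  19  21  24  52  81  79  80  62  26  25  23  23  23  22  21  25  24  22  21
195  26  23  16  25  25  24  21  22  26  20  20  19  18  23  27  22  22  22  24  28  24  25  26  21
```

```bash
python3 - <<'E'
from h import *
np.set_printoptions(precision=1,suppress=True)
p=shot('wrist'); P=pose(); print(P[:3,3]*1000,np.rad2deg(np.arctan2(P[1,0],P[0,0])))
print("handle",*[atz(p,k,.152)*1000 for k in((252,175),(241,175),(263,175),(252,162),(252,188))])
f=[atz(p,k,.012)[:2]*1000 for k in((226.5,131.5),(282,131.5))]; print("foot",f,np.mean(f,0))
print("trig tip",*[atz(p,k,.136)*1000 for k in((281,168),(281,180))])
c=atz(p,(252,175),.152)*1000
a=np.deg2rad(7.2)
for o in(0,4.5,6): goal(c[0]+o*np.cos(a),c[1]+o*np.sin(a),150,97.2)
E
```

```text
[ 365.  -302.7  250.2] 96.81233749258838
handle [ 358.5 -294.6  152. ] [ 348.3 -295.8  152. ] [ 368.7 -293.4  152. ] [ 357.1 -282.4  152. ] [ 359.9 -307.   152. ]
foot [array([ 317.5, -269.2]), array([ 393.1, -260.2])] [ 355.3 -264.7]
trig tip [ 386.  -287.8  136. ] [ 387.7 -299.8  136. ]
row [0.0, -0.0, -0.0068] [8.8, -5.5, 100.2]
row [0.0, -0.0, -0.0068] [8.9, -1.0, 100.2]
row [0.0, -0.0, -0.0068] [8.9, 0.5, 100.2]
```

Handle centre ≈ (359,-297), trigger on the +x side, tool already square to it. Descend astride the handle.

jog_arm:
  motion:
    - [0,0,-0.007,6,0,40,80]
    - [0,0,-0.007,6,0,80,80]
    - [0,0,-0.007,6,0,110,80]
    - [0,0,-0.007,6,0,130,80]
    - [0,0,-0.007,6,0,145,80]
    - [0,0,-0.007,6,0,156,80]
    - [0,0,-0.007,6,0,156,80]
    - [0,0,-0.007,6,0,156,80]
  grip_force: 25

```text
t: 50.45
eef_pos: [0.3647, -0.2971, 0.0947]
tool_rot: [0.001, 0.661, 0.75, 0.0]
contact_force: [0.2, -0.4, -1.0]
gripper_width: 0.939
grasp_force: 0.0
```

```bash
python3 - <<'E'
from h import *
p=shot('wrist');p=shot('wrist'); print(pose()[:3,3]*1000,bot.get_obs()['contact_force'])
save(p,"w14.png"); g=cv2.imread("pics/w14.png",0)
for r in range(150,330,6): print(r,' '.join('%3d'%v for v in g[r,140:384:6]))
E
```

```text
[ 364.78916144 -297.01369787   94.7788629 ] [ 0.30221694 -0.82952409 -0.18422774]
150  28  23  22  28  26  23  23  30  15  22  26  31  47  61  79  82  81  80  80  82  76  75  78  75  74  76  55  40  40  41  39  40  39  38  39  40  41  43  40  42  37
156  17  22  26  24  21  17  25  22  24  26  23  48  55  70  92  91  91 100 102 102 103 105 102 102 106 104  77  36  38  41  37  37  36  37  37  41  36  39  38  39  40
162  17  21  26  23  24  23  29  20  18  29  22  34  86 102 155 181 141 101  99 101 100  99 101 103 100 102  67  44  40  41  40  41  38  43  41  38  38  40  41  37  41
168  24  20  21  18  19  26  24  27  22  23  25  34  85 103 105 210 166 116 113 116 115 115 117 113 109 100  65  38  40  43  38  38  41  41  40  41  41  42  44  41  38
174  27  22  26  20  26  26  26  23  23  20  23  34  79 102 108 119 159 158 158 159 158 158 159 161 160 121  69  38  38  41  42  41  42  37  41  39  40  42  42  43  42
180  24  22  23  24  21  21  16  20  21  21  26  25  76 115 127 126 126 128 225 222 222 222 223 222 220 206 190  39  37  38  41  40  37  44  40  35  37  39  38  38  40
186  22  2
[... 3321 characters left out ...]
  39  31  27  28  27  30  22
306  19  20  19  18  21  40  40  39  38  38  42  39  39  39  39  34  42  40  40  33  38  42  39  40  40  36  36  42  39  37  39  39  41  42  39  24  25  20  23  26  24
312  23  24  22  23  26  26  38  41  40  39  42  42  39  40  38  43  38  43  37  42  39  39  36  37  37  39  41  38  35  42  38  39  37  39  41  21  24  27  24  25  23
318  24  28  20  23  21  22  39  38  41  42  40  41  39  41  38  43  42  39  40  42  39  41  39  36  41  38  39  39  35  40  43  40  40  35  19  22  18  18  28  26  29
324  20  20  21  21  19  21  24  42  39  40  38  25  19  27  17  22  22  20  18  32  35  24  20  20  18  24  24  24  23  42  41  39  42  24  21  24  22  19  23  23  18
```

Pads straddle trigger and handle with margins of ~56 px on both sides. Shift 2 mm toward the handle and squeeze.

jog_arm:
  motion:
    - [0,0,0,0,-2,0,60]
    - [0,0,0,0,-2,0,45]
    - [0,0,0,0,-2,0,20]
    - [0,0,0,0,-2,0,20]
    - [0,0,0,0,-2,0,20]
    - [0,0,0,0,-2,0,20]
    - [0,0,0,0,-2,0,20]
    - [0,0,0,0,-2,0,20]
  grip_force: 30

```text
t: 51.55
eef_pos: [0.363, -0.2975, 0.0951]
tool_rot: [0.001, 0.661, 0.75, 0.001]
contact_force: [-1.3, 1.1, 10.9]
gripper_width: 0.371
grasp_force: 31.5
```

Opening 31.7 mm at 31 N: fully squeezed. Hold a moment, release, and rise.

jog_arm:
  motion:
    - [0,0,0,0,0,0,20]
    - [0,0,0,0,0,0,20]
    - [0,0,0,0,0,0,20]
    - [0,0,0,0,2,0,80]
    - [0,0,0,0,2,0,80]
    - [0,0,0,0,2,0,80]
    - [0,0,0,0,2,0,80]
    - [0,0,0,0,2,-40,80]
    - [0,0,0,0,2,-90,80]
    - [0,0,0,0,2,-140,80]

```text
t: 52.8
eef_pos: [0.3636, -0.2968, 0.2353]
tool_rot: [-0.001, 0.661, 0.75, -0.0]
contact_force: [1.0, -0.1, 0.2]
gripper_width: 0.939
grasp_force: 0.0
```

jog_arm:
  motion:
    - [0,0,0,0,0,-20,80]
    - [0,0,0,0,0,-20,80]
    - [0,0,0,0,0,-20,80]

```text
t: 53.18
eef_pos: [0.3636, -0.2962, 0.2532]
tool_rot: [-0.001, 0.661, 0.75, -0.0]
contact_force: [-0.5, -0.4, 0.1]
gripper_width: 0.936
grasp_force: 0.0
```

```bash
python3 - <<'E'
from fit import *
for n in("wrist","top","side"):
  k=shot(n)
  for t in("trigger_pad","sleeve1","plate1"):
    for d in bot.tip_of(t,k): print(n,t,round(d["score"],2),np.round(d["xy"]),np.round(atz(k,d["xy"],{"plate1":.004,"sleeve1":.042}.get(t,.12))*1000))
print(pose()[:3,3],bot.get_obs()['contact_force'])
E
```

```text
wrist trigger_pad 0.83 [283. 177.] [ 390. -294.  120.]
wrist sleeve1 0.15 [408. 167.] [ 562. -275.   42.]
top trigger_pad 0.66 [388. 270.] [ 389. -296.  120.]
top trigger_pad 0.63 [251. 166.] [634.   8. 120.]
top trigger_pad 0.22 [143. 204.] [552. 260. 120.]
top sleeve1 0.56 [252. 174.] [624.   8.  42.]
top sleeve1 0.56 [253. 167.] [641.   4.  42.]
top plate1 0.93 [110. 208.] [548. 371.   4.]
top plate1 0.89 [171. 198.] [572. 216.   4.]
top plate1 0.7 [143. 205.] [555. 289.   4.]
top plate1 0.52 [393. 189.] [ 580. -352.    4.]
side trigger_pad 0.71 [250. 269.] [ 398. -291.  120.]
side trigger_pad 0.7 [265. 210.] [ 554. -112.  120.]
side trigger_pad 0.34 [271. 183.] [643.  -5. 120.]
side trigger_pad 0.19 [295. 190.] [679. -71. 120.]
side sleeve1 0.8 [266. 206.] [631.   4.  42.]
side sleeve1 0.7 [267. 214.] [614. -32.  42.]
side sleeve1 0.46 [338. 221.] [ 762. -168.   42.]
side plate1 0.84 [200. 183.] [558. 292.   4.]
side plate1 0.68 [188. 174.] [548. 370.   4.]
side plate1 0.67 [214. 189.] [578. 229.   4.]
side plate1 0.39 [151. 204.] [367. 253.   4.]
[ 0.36429746 -0.29675709  0.25415282] [-0.41545275 -0.05795906  0.26596195]
```

Three plates in the tray, two sleeves stacked on the shaft (side view rows 206 and 214), the trigger back out, and the robot touching nothing: hand in.

```bash
python3 -c "
from station import bot
print(bot.hand_in())"
```

```text
the job is handed in; nothing more can be done
None
```

I handed the job in at about 53 s (no verdict was returned): three plates are in the drip tray, both sleeves are on the shaft, and the trigger was squeezed and released; I viewed 15 pictures, one over your limit of 14.

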